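Torque the test clamp, then open the supply valve

TASK

A pipe coupling is held for a leak test under the yoke of the sloping clamp jig. Turn the torque wrench on the clamp nut clockwise until the nut is tight and the wrench breaks over with a click, stop at once, without pulling it on past the click, and let the wrench go. Only then open the supply valve on the steel pipe stub by turning its lever fully upright, in line with the pipe; leave the nut tight and do not shift the other loose things on the counter.

Things in the scene. Friction and masses are not known exactly. Their poses are not given: they have to be found in the camera images.
- clamp_jig: Fixed grey steel jig, base 190 x 170 mm; origin: centre of the base's underside, z up; its -x side is the front, facing roughly to the robot. Its 124 mm square face slopes 30 degrees, falling towards -x, and carries a bronze coupling clamped under a cross bar. The nut's axis is square to the face, out along (-0.5, 0, 0.866) in the jig's frame: 30 degrees from vertical, leaning to -x.
- light_bar (a point): Centre of the jig's light bar, 40 mm (x) x 260 mm (y) x 24 mm, at (-0.165, 0, 0.385) in the jig's frame, axes as the jig's. It hangs over the wrench's handle, so the tool must lean back and reach under it along the nut's axis. An arm above it (top at z = 0.406) and a post at the jig's back, both 30 mm to -y, carry it.
- wrench_head (a point): Point on the nut's axis in the wrench's round steel head (38 mm across, 24 mm thick), at the level of the wrench's centre line; at (-0.019, 0, 0.190) in the jig's frame. Its z axis is the nut's axis, pointing out of the face.
- wrench_grip (a point): Point on the centre line of the wrench's black round handle (25 mm thick, 118 mm long), 170 mm from the nut's axis and 62 mm short of the wrench's end. x points along the wrench to its head, z square to the jig's face, out of it. The wrench turns in a plane parallel to the face, 98 mm off it, reaching out over the jig's front; this point is 95 to 125 mm above the counter.
- clamp_nut (a joint): Turn of nut and wrench head, rad: negative while loose, grows clockwise (seen from outside the face), 0 = tight at a hard stop; then the wrench points down the slope, 0.25 rad to the jig's +y side of straight down. Starts 0.45 to 0.80 rad before that. Turns with 0.6 N m of friction (4 N at wrench_grip) and stays where it is left: carrying the wrench back loosens it.
- torque_wrench (a joint): Break-over of the wrench, rad, about a hinge 28 mm from the nut's axis, parallel to it. 0 = straight, until the nut is tight and the push at wrench_grip is about 13 N; then it gives way (click at 0.05), the force falling steadily: 60 percent at 0.10, 30 percent at 0.17, almost nothing at the end stop, 0.23. Over 0.18 is pulled past the click. Springs straight when let go.
- lever_grip (a point): Point on the centre line of the ball valve's lever, 80 mm from its turning axis, 20 mm short of its tip; the lever there is 14 mm wide and 11 mm thick (thin along x). x points along the turning axis, from the lever into the valve, roughly away from the robot; z points along the lever to its tip.
- lever_pivot (a point): Point on the lever's turning axis in the lever's middle plane, 92 mm above the counter; axes as lever_grip. The axis is level. The valve stands on a pipe stub fixed to the counter by an 80 mm round flange; the pipe's centre line is 28.5 mm along +x from here; the valve's body begins 12.5 mm along +x, is 40 mm wide, its top 125 mm above the counter.
- valve_lever (a joint): Angle of the valve's lever, rad: 0 = upright, in line with the pipe, open (a stop); 1.57 = level, closed (a stop). At 1.57 it points to the right as seen from the robot (to the -y side of the stub), starting at 1.42 to 1.57. Stiff, about 0.25 N m (3 N at lever_grip); stays where it is left.
- carton: Bystander: small white carton 71 x 57 x 63 mm, loose; origin at the centre of its underside.
- tape: Bystander: roll of tape, 98 mm across, 36 mm high, lying flat, loose; origin at the centre of its underside.
- tin: Bystander: open round tin, 74 mm across, 48 mm high, loose; origin at the centre of its underside.
- tee: Bystander: bronze pipe tee 62 x 84 x 39 mm, loose; origin at the centre of its underside.

How it is judged:
By the outcome, as a careful person would: the job done as asked, in the order asked, and still so for the second after the job is handed in, with the robot touching nothing.
It also fails if it takes over 64 s, if anything falls off the work surface, if the arm or the gripper's body presses on something with over 40 N, if the wrist force passes 120 N, or if a joint passes its speed limit or range.

ROBOT

A 6-joint arm with a two-finger parallel gripper is mounted at the origin on a cart in front of the work surface, level with it; the furniture and walls round the work are solid. World frame = base frame: x ahead of the robot, y to its left, z up, the work surface at z = 0. Lengths are in m, angles in degrees, forces in N, time in s.
With the tool pointing down it reaches from about 0.35 to 0.875 m from the base axis. Payload 4.2 kg.
Tool frame: the origin (TCP) lies at the very end of the fingers, on their centre line; the grasp point (between the pads) lies 19 mm behind it; z points along the fingers, y is the line along which they close (so a half turn about z gives the same grasp; the last joint's range is limited). The gripper opens to 87 mm and grips with 3 to 60 N. Pads are 19 mm wide; open, the fingers measure 117 mm over their backs; the gripper's body (75 mm by 190 mm) begins 51 mm behind the grasp point.
Start: joints at [89.931, 22.042, 0.453, 0, -68.411, -14.817], TCP at [0.161, 0.604, 0.223] pointing down, gripper open.
Joint ranges: [-179.83, 179.83], [-69.29, 118.12], [-61.27, 80.66], [-181.25, 117.63], [-171.15, -9.14], [-177.46, 177.46]. Speed limits (degrees/s): [159.86, 159.86, 180, 180, 180, 180].

INTERFACE

Orientations are given as a 3x3 rotation matrix whose columns are the frame's x, y, z axes.
In Python, from station import monitor, cams, ticket gives the robot as it stands.
- The arm moves only by the tool drive_tool, never from a script. Its argument "moves" is a list of rows, each an object with "delta_pos": the shift along the tool's x, y, z in mm, a list of three; "turn": the turn about the tool's z in rad; "claw": the opening, from 0 (shut) to 1 (fully open). A call has 1 to 12 rows; each row shifts and turns the commanded pose from where the row before left it, along the tool's axes as they then stand; what a row does not reach is not made up. A row lasts 1/8 s, in which the tool goes at most 62.5 mm and 10.7 degrees, less where a joint would pass 70% of its speed; a pose out of reach is approached as far as the arm can. A call is refused whole if a number of a shift passes 62.5 or a number of a turn 0.188, either way. A call with a gripper value outside its range is refused whole. The fingers move at their own pace and stop on an object; the grip force is fixed at half the most. Time passes only in rows, so rows that do not move let the fingers close. It gives the time, the measured TCP pose, the force, the opening and the grip force at its end, in the units of the state.
- monitor.sense(): the state, without advancing time (a new reading comes with each control period).
- cams.capture(name): name is "side" or "top" or "wrist"; returns a dict with "color" (480x640x3 uint8, red, green, blue), "range_z" (480x640 float32, m along the optical axis (not along the pixel's ray), 0 where there is no reading), "vertical_fov" (degrees; the focal length in pixels is half the picture's height over the tangent of half this angle, whatever the lens; pixels are square), "cx", "cy" (the principal point, pixels), "dist" ([k1, k2, p1, p2, k3] as OpenCV has them; the pictures are not rectified), "extrinsics" (4x4, takes a point from camera to world coordinates). Camera axes: x right, y down, z forward; pixel columns grow to the right and rows downward; lengths in m; the calibration is good to about 2 mm. A picture is of the moment at which its call begins.
- ticket.finish_job(): hands the job in; it is judged then, once.
The state is a dict: "time_s": time; "joints": joint angles; "joint_velocities": joint speeds; "effort": joint torques, N m; "tcp_pos": TCP position; "ee_rot": TCP orientation; "wrist_force": force on the tool from outside, world axes, zero at the start; "moment": the same for the moment, N m; "gripper_width": opening from 0.0 (shut) to 1.0 (fully open); "gripper_force": force on a finger pad.
Only numpy, scipy, OpenCV 4.12 (cv2) and the standard library are available. Lean on these libraries where they do the work, as an engineer would, in place of code of your own. Each camera call takes 0.05 s, during which the arm holds its last target. There are 200 camera calls.

## Working session

There is one attempt and no reset: what is moved stays moved. The work goes in short steps, Python scripts to look and compute and a tool call to move; the robot and the scene stay as the last step left them, time stands still between calls to the robot, and variables do not carry over. Pictures are saved under pics/ and viewed, at most 10 in all, crops included, and the job is handed in when it is done.

Besides the shell and the picture viewer there is one more tool, called in YAML: its name, and indented under it one key for each argument. drive_tool: Moves the arm, as the interface text tells. Its arguments: {"type":"object","properties":{"moves":{"type":"array","items":{"type":"object","properties":{"delta_pos":{"type":"array","items":{"type":"number"}},"turn":{"type":"number"},"claw":{"type":"number"}}}}},"required":["moves"]}

```bash
ls; mkdir -p pics; cat > h.py <<'E'
import numpy as np, cv2
from station import monitor, cams, ticket
def cap(n):
    c=cams.capture(n); c['f']=240/np.tan(np.radians(c['vertical_fov']/2))
    c['K']=np.array([[c['f'],0,c['cx']],[0,c['f'],c['cy']],[0,0,1.]]); c['E']=np.array(c['extrinsics']); c['dist']=np.array(c['dist'],float)
    return c
def cloud(c):
    v,u=np.mgrid[0:480,0:640]
    p=cv2.undistortPoints(np.stack([u.ravel(),v.ravel()],1).astype(np.float64)[:,None],c['K'],c['dist'])[:,0]
    z=c['range_z'].ravel().astype(float)
    P=np.c_[p*z[:,None],z]@c['E'][:3,:3].T+c['E'][:3,3]
    P[z==0]=np.nan
    return P.reshape(480,640,3)
def save(c,name): cv2.imwrite('pics/'+name,cv2.cvtColor(c['color'],cv2.COLOR_RGB2BGR))
E
python3 - <<'E'
from h import *
for n in ['top','side']:
    c=cap(n); save(c,n+'1.png'); np.savez('/tmp/%s1.npz'%n,P=cloud(c),color=c['color'],E=c['E'])
    print(n,c['f'],c['E'].round(3).tolist())
print(monitor.sense())
E
```

```text
pics
top 605.6744512470242 [[0.018, -0.993, 0.114, 0.37], [-1.0, -0.02, -0.016, 0.155], [0.018, -0.114, -0.993, 1.894], [0.0, 0.0, 0.0, 1.0]]
side 554.6871528377852 [[0.943, -0.216, 0.251, 0.194], [-0.332, -0.614, 0.716, -0.885], [-0.0, -0.759, -0.651, 1.19], [0.0, 0.0, 0.0, 1.0]]
{'time_s': 0.1, 'joints': array([ 8.99313848e+01,  2.20874349e+01,  3.90757545e-01, -2.47098611e-02,
       -6.84120449e+01, -1.48195584e+01]), 'joint_velocities': array([-0.00420592, -0.0947818 ,  0.20126683, -0.00030978, -0.07058131,
       -0.03532496]), 'effort': array([-1.16214815e-04, -3.91687882e+01,  1.87933856e+01,  4.23182711e+00,
        1.34491277e-02, -7.21362426e-05]), 'tcp_pos': array([0.16039997, 0.60353281, 0.22158071]), 'ee_rot': array([[ 9.66388274e-01, -2.57086642e-01, -4.03288723e-04],
       [-2.57086939e-01, -9.66386417e-01, -1.89704746e-03],
       [ 9.79728160e-05,  1.93696468e-03, -9.99998119e-01]]), 'wrist_force': array([ 0.57820687, -0.40286117,  1.29113407]), 'moment': array([0.00863462, 0.00461244, 0.07930899]), 'gripper_force': 0.0, 'gripper_width': 1.0029197865075703}
```

View pics/top1.png

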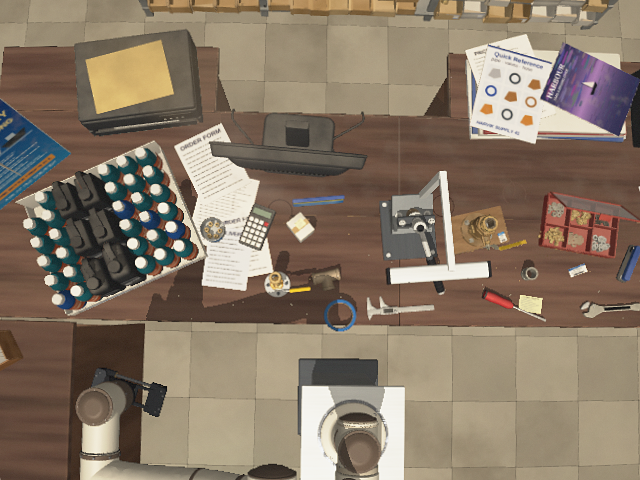

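View pics/side1.png

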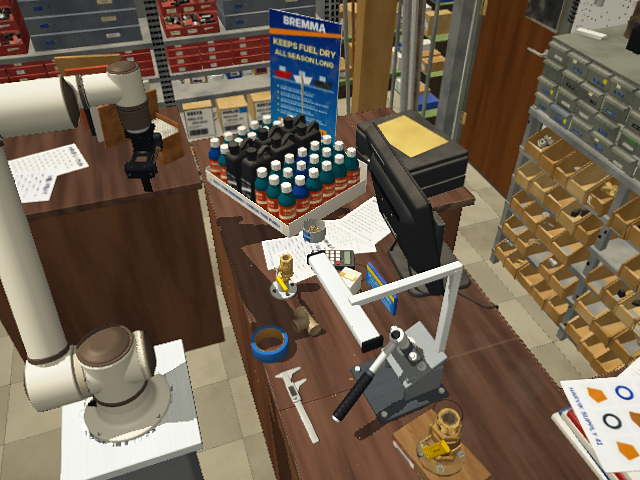

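The top view shows the jig near (408,225), with the wrench running to (440,290) and the white light bar at (440,272). The valve is at (277,285) with its yellow lever pointing right, and the tee (325,278) and tape (341,315) sit to its right. In the side view the wrench handle runs (335,415)-(370,375), and the valve is at (286,275).

```bash
python3 - <<'E'
import numpy as np, cv2
for n in ['top','side']:
    d=np.load('/tmp/%s1.npz'%n); P=d['P'];C=d['color'];h=cv2.cvtColor(C,cv2.COLOR_RGB2HSV)
    X,Y,Z=P[...,0],P[...,1],P[...,2]
    roi=(X>.3)&(X<.9)&(Y>-.5)&(Y<.5)
    print(n,'table z',np.nanmedian(Z[roi&(Z<.03)]))
    # light bar
    m=roi&(Z>.385)&(Z<.43)&(Y>-.4)&(Y<.1)&(C.min(2)>150)
    pts=P[m][:,:2].astype(np.float32); 
    r=cv2.minAreaRect(pts*1000); print(' white high',m.sum(),r, P[m].mean(0))
    # bar only: 
    for x0 in np.arange(.4,.8,.04):
        q=m&(X>x0)&(X<x0+.04)
        if q.sum()>5: print('  x%.2f'%x0,q.sum(),np.percentile(Y[q],[2,50,98]).round(3),np.median(Z[q]).round(3))
    # dark handle
    m=roi&(Z>.07)&(Z<.22)&(Y>-.35)&(Y<.0)&(C.max(2)<60)
    q=P[m]; print(' dark',m.sum(),np.nanpercentile(q,[5,50,95],axis=0).round(3).tolist())
    # yellow lever
    m=(h[...,0]>20)&(h[...,0]<32)&(h[...,1]>190)&(h[...,2]>130)&roi&(Y>0)&(Z>.05)&(Z<.2)
    q=P[m]; print(' yellow',m.sum(),np.nanpercentile(q,[3,50,97],axis=0).round(3).tolist())
    # jig base
    m=roi&(Z>.008)&(Z<.03)&(Y>-.35)&(Y<.0)&(h[...,1]<60)&(C.max(2)<170)&(X>.5)
    if m.sum(): print(' base',m.sum(),cv2.minAreaRect((P[m][:,:2]*1000).astype(np.float32)),np.median(Z[m]))
    # valve flange & body
    m=roi&(abs(X-.42)<.15)&(abs(Y-.22)<.1)
    for z0 in np.arange(.0,.2,.02):
        k=m&(Z>z0+.005)&(Z<z0+.025); 
        if k.sum()>3: print('  z%.2f'%z0,k.sum(),np.percentile(P[k],[3,50,97],axis=0).round(3)[:,:2].tolist())
E
```

```text
top table z -8.215250964704879e-05
 white high 2152 ((592.3004150390625, -164.93797302246094), (276.9762268066406, 249.63409423828125), 6.428868293762207) [ 0.51787163 -0.18257692  0.39863963]
  x0.44 952 [-0.294 -0.15  -0.057] 0.396
  x0.48 607 [-0.299 -0.21  -0.072] 0.397
  x0.52 111 [-0.212 -0.203 -0.194] 0.404
  x0.56 112 [-0.209 -0.2   -0.191] 0.405
  x0.60 110 [-0.205 -0.196 -0.187] 0.405
  x0.64 108 [-0.202 -0.193 -0.184] 0.405
  x0.68 111 [-0.198 -0.19  -0.18 ] 0.405
  x0.72 41 [-0.195 -0.186 -0.178] 0.405
 dark 207 [[0.444, -0.253, 0.092], [0.523, -0.213, 0.141], [0.655, -0.145, 0.205]]
 yellow 67 [[0.433, 0.145, 0.095], [0.439, 0.174, 0.105], [0.445, 0.2, 0.111]]
 base 1107 ((626.1883544921875, -163.8988494873047), (213.29815673828125, 169.90170288085938), 4.862784385681152) 0.01282175123336926
  z0.00 741 [[0.342, 0.124], [0.457, 0.229], [0.564, 0.313]]
  z0.02 52 [[0.458, 0.12], [0.479, 0.129], [0.492, 0.189]]
  z0.04 67 [[0.44, 0.226], [0.455, 0.245], [0.476, 0.263]]
  z0.06 16 [[0.442, 0.233], [0.457, 0.253], [0.481, 0.26]]
  z0.08 95 [[0.43, 0.15], [0.439, 0.221], [0.4
[... 662 characters left out ...]
0.448, -0.256, 0.094], [0.504, -0.227, 0.127], [0.65, -0.168, 0.203]]
 yellow 145 [[0.433, 0.052, 0.056], [0.448, 0.16, 0.096], [0.722, 0.197, 0.11]]
 base 2349 ((644.4490966796875, -211.783203125), (189.88223266601562, 262.5360107421875), 4.939356803894043) 0.012225378947205101
  z0.00 476 [[0.353, 0.129], [0.451, 0.229], [0.559, 0.302]]
  z0.02 79 [[0.445, 0.121], [0.473, 0.129], [0.494, 0.238]]
  z0.04 59 [[0.441, 0.222], [0.461, 0.231], [0.485, 0.255]]
  z0.06 63 [[0.456, 0.223], [0.469, 0.232], [0.489, 0.25]]
  z0.08 160 [[0.433, 0.142], [0.449, 0.228], [0.486, 0.245]]
  z0.10 150 [[0.437, 0.146], [0.471, 0.233], [0.49, 0.261]]
  z0.12 28 [[0.459, 0.227], [0.472, 0.241], [0.488, 0.257]]
```

```bash
python3 - <<'E'
import cv2
a=cv2.imread('pics/top1.png');b=cv2.imread('pics/side1.png')
A=cv2.resize(a[170:340,240:500],None,fx=3,fy=3,interpolation=2)
cv2.imwrite('pics/c1.png',A[:600,:800])
B=cv2.resize(b[230:450,230:470],None,fx=2.7,fy=2.7,interpolation=2); cv2.imwrite('pics/c2.png',B[:600,:800])
E
```

```text
(no output)
```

View pics/c2.png

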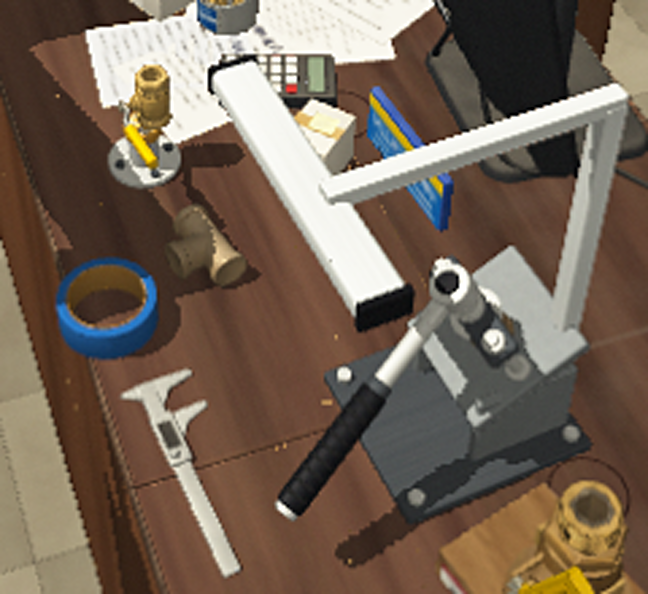

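View pics/c1.png

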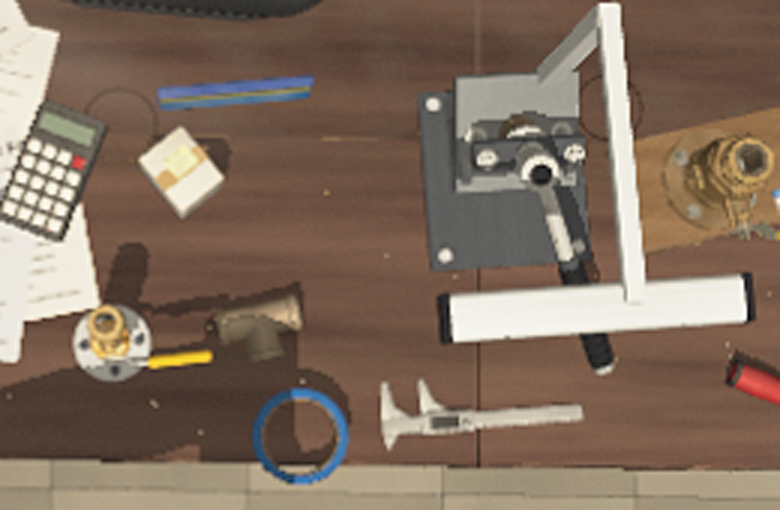

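Next I check the gripper's shape and fit the jig pose. The tool can only translate and turn about its own z, so clearance to the light bar matters.

```bash
python3 - <<'E'
import numpy as np, cv2
from h import *
s=monitor.sense(); R=s['ee_rot'];t=s['tcp_pos']
for n in ['top','side']:
    d=np.load('/tmp/%s1.npz'%n); P=d['P'];C=d['color']
    Q=(P-t)@R   # tool frame
    m=(abs(Q[...,0])<.2)&(abs(Q[...,1])<.2)&(Q[...,2]<.01)&(Q[...,2]>-.4)
    for z0 in np.arange(-.40,.01,.025):
        k=m&(Q[...,2]>z0)&(Q[...,2]<z0+.025)
        if k.sum()>3: q=Q[k]; print(n,'z%.3f'%z0,k.sum(),'x',q[:,0].min().round(3),q[:,0].max().round(3),'y',q[:,1].min().round(3),q[:,1].max().round(3))
    # jig
    yaw=np.radians(5); J=np.array([[np.cos(yaw),-np.sin(yaw)],[np.sin(yaw),np.cos(yaw)]])
    X,Y,Z=P[...,0],P[...,1],P[...,2]
    m=(Z>.385)&(Z<.402)&(Y<-.03)&(Y>-.4)&(X>.4)&(X<.535)
    U=P[...,:2]@J
    print(n,'bar in yawed frame u',np.percentile(U[m][:,0],[2,98]),'v',np.percentile(U[m][:,1],[0.5,99.5]))
    nd=np.array([0,0,0])
    # handle: dark points in wrench region, height above plane
    m=(Z>.06)&(Z<.21)&(Y<-.12)&(Y>-.3)&(X>.4)&(X<.64)&((C.max(2)<70)|(C.min(2)>150))
    q=np.c_[U[m],Z[m]]; m2=q[:,0]<.55
    for u0 in np.arange(.42,.64,.02):
        k=(q[:,0]>u0)&(q[:,0]<u0+.02)
        if k.sum()>2: print('  u%.2f'%u0,k.sum(),'v',np.percentile(q[k,1],[5,50,95]).round(3),'z',np.percentile(q[k,2],[50,95]).round(3))
c=cap('wrist'); save(c,'w1.png'); print((np.linalg.inv(np.r_[np.c_[R,t],[[0,0,0,1]]])@c['E']).round(3), c['f'])
E
```

```text
top z-0.400 355 x -0.129 0.007 y 0.008 0.2
top z-0.375 1845 x -0.154 0.04 y -0.043 0.196
top z-0.350 1809 x -0.169 0.041 y -0.024 0.142
top z-0.325 389 x -0.155 0.042 y -0.026 0.081
top z-0.300 147 x -0.098 0.041 y -0.022 0.069
top z-0.275 148 x -0.023 0.044 y -0.031 0.046
top z-0.250 55 x -0.02 0.04 y -0.009 0.043
top z-0.225 91 x -0.026 0.04 y -0.02 0.04
top z-0.200 52 x -0.015 0.037 y -0.034 0.037
top z-0.175 90 x -0.016 0.037 y -0.052 0.035
top z-0.150 9 x 0.015 0.024 y 0.01 0.017
top z-0.125 706 x -0.04 0.036 y -0.098 0.096
top z-0.100 330 x -0.041 0.036 y -0.093 0.086
top z-0.025 4 x 0.005 0.007 y -0.051 -0.044
top bar in yawed frame u [0.43899402 0.47813051] v [-0.34962421 -0.0864582 ]
  u0.42 56 v [-0.294 -0.281 -0.27 ] z [0.099 0.112]
  u0.44 23 v [-0.287 -0.277 -0.266] z [0.108 0.118]
  u0.48 13 v [-0.266 -0.258 -0.247] z [0.143 0.15 ]
  u0.50 39 v [-0.267 -0.253 -0.242] z [0.143 0.149]
  u0.52 37 v [-0.252 -0.246 -0.239] z [0.155 0.161]
  u0.54 37 v [-0.245 -0.237 -0.23 ] z [0.165 0.175]
  u0.56 4 v [-0.237 -0.234 -0.229] z [0.167 0.175]
  u0.58 31 v [-0.233 -0.22  -0.205]
[... 951 characters left out ...]
98 -0.29  -0.276] z [0.099 0.106]
  u0.44 123 v [-0.293 -0.283 -0.269] z [0.109 0.118]
  u0.46 129 v [-0.285 -0.275 -0.261] z [0.121 0.131]
  u0.48 123 v [-0.277 -0.267 -0.254] z [0.132 0.142]
  u0.50 92 v [-0.271 -0.263 -0.25 ] z [0.142 0.147]
  u0.52 67 v [-0.262 -0.251 -0.243] z [0.154 0.161]
  u0.54 65 v [-0.248 -0.242 -0.234] z [0.165 0.172]
  u0.56 12 v [-0.242 -0.238 -0.231] z [0.171 0.177]
  u0.58 52 v [-0.237 -0.221 -0.207] z [0.202 0.206]
  u0.60 322 v [-0.276 -0.23  -0.193] z [0.083 0.207]
  u0.62 6 v [-0.248 -0.242 -0.235] z [0.153 0.155]
[[-0.001 -0.958 -0.288  0.079]
 [ 1.    -0.001  0.    -0.001]
 [-0.001 -0.288  0.958 -0.161]
 [ 0.     0.     0.     1.   ]] 331.02575177181524
```

View pics/w1.png

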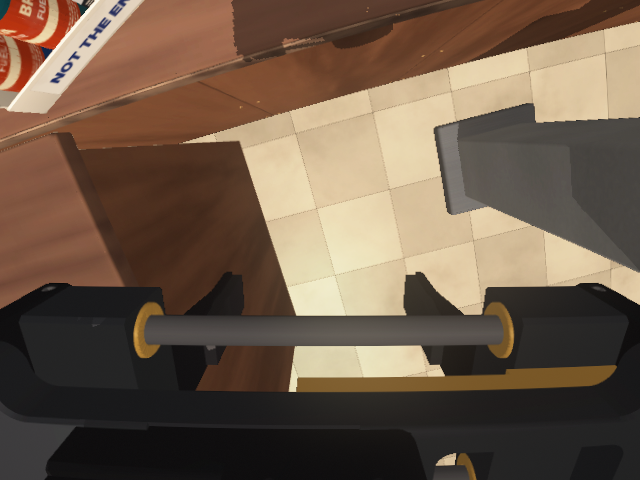

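The wrist picture shows the open fingers at (230,300) and (415,300) over the gap beside the counter. A vertical tool would put the wrist housing into the light bar, so I'll go high and see how the arm behaves near its reach limit.

drive_tool:
  moves:
    - {"delta_pos":[0,0,-60]}
    - {"delta_pos":[0,0,-60]}
    - {"delta_pos":[0,0,-60]}
    - {"delta_pos":[0,0,-60]}
    - {"delta_pos":[60,62,-20]}
    - {"delta_pos":[60,62,0]}
    - {"delta_pos":[60,62,0]}
    - {"delta_pos":[60,62,0]}
    - {"delta_pos":[60,62,0]}
    - {"delta_pos":[60,62,0]}
    - {"delta_pos":[60,62,0]}
    - {"delta_pos":[60,62,0]}

```text
invalid input
```

drive_tool:
  moves:
    - {"delta_pos":[0,0,-60],"turn":0,"claw":1}
    - {"delta_pos":[0,0,-60],"turn":0,"claw":1}
    - {"delta_pos":[0,0,-60],"turn":0,"claw":1}
    - {"delta_pos":[0,0,-60],"turn":0,"claw":1}
    - {"delta_pos":[60,62,-20],"turn":0,"claw":1}
    - {"delta_pos":[60,62,0],"turn":0,"claw":1}
    - {"delta_pos":[60,62,0],"turn":0,"claw":1}
    - {"delta_pos":[60,62,0],"turn":0,"claw":1}
    - {"delta_pos":[60,62,0],"turn":0,"claw":1}
    - {"delta_pos":[60,62,0],"turn":0,"claw":1}
    - {"delta_pos":[60,62,0],"turn":0,"claw":1}
    - {"delta_pos":[60,62,0],"turn":0,"claw":1}

```text
time_s: 1.65
tcp_pos: [0.4038, 0.1669, 0.4767]
ee_rot: [[0.967, -0.256, 0.0], [-0.256, -0.967, 0.001], [0.0, -0.001, -1.0]]
wrist_force: [1.0, 0.6, -0.0]
gripper_width: 1.001
gripper_force: 0.0
```

drive_tool:
  moves:
    - {"delta_pos":[50,30,-20],"turn":0,"claw":1}
    - {"delta_pos":[50,30,-20],"turn":0,"claw":1}
    - {"delta_pos":[50,30,-20],"turn":0,"claw":1}
    - {"delta_pos":[50,30,-20],"turn":0,"claw":1}
    - {"delta_pos":[50,15,-20],"turn":0,"claw":1}
    - {"delta_pos":[50,15,-20],"turn":0,"claw":1}
    - {"delta_pos":[50,15,0],"turn":0,"claw":1}
    - {"delta_pos":[50,15,0],"turn":0,"claw":1}
    - {"delta_pos":[50,15,0],"turn":0,"claw":1}

```text
time_s: 2.78
tcp_pos: [0.7269, -0.1188, 0.5387]
ee_rot: [[0.966, -0.257, 0.039], [-0.257, -0.966, -0.011], [0.04, 0.0, -0.999]]
wrist_force: [-0.5, -0.1, 1.1]
gripper_width: 1.003
gripper_force: 0.0
```

```bash
python3 -c "
from h import *
s=monitor.sense();print(s['joints'].round(2),s['tcp_pos'],s['ee_rot'].round(3))"
```

```text
[   3.57   42.     80.49    0.92 -126.32   72.09] [ 0.72692365 -0.11876475  0.53871676] [[ 0.966 -0.257  0.039]
 [-0.257 -0.966 -0.011]
 [ 0.04   0.    -0.999]]
```

drive_tool:
  moves:
    - {"delta_pos":[50,13,0],"turn":0,"claw":1}
    - {"delta_pos":[50,13,0],"turn":0,"claw":1}
    - {"delta_pos":[50,13,0],"turn":0,"claw":1}
    - {"delta_pos":[50,13,0],"turn":0,"claw":1}
    - {"delta_pos":[0,0,0],"turn":0,"claw":1}

```text
time_s: 3.4
tcp_pos: [0.8043, -0.1984, 0.4658]
ee_rot: [[0.958, -0.258, 0.124], [-0.256, -0.966, -0.035], [0.129, 0.002, -0.992]]
wrist_force: [0.2, 1.4, 0.3]
gripper_width: 1.0
gripper_force: 0.0
```

```bash
python3 -c "
from h import *
s=monitor.sense();print(s['joints'].round(2),s['tcp_pos'],s['ee_rot'].round(3))"
```

```text
[  -2.08   47.98   80.44    1.94 -115.26   78.05] [ 0.80429209 -0.19837279  0.46580873] [[ 0.958 -0.258  0.124]
 [-0.256 -0.966 -0.035]
 [ 0.129  0.002 -0.992]]
```

drive_tool:
  moves:
    - {"delta_pos":[-60,0,0],"turn":0,"claw":1}
    - {"delta_pos":[-60,0,0],"turn":0,"claw":1}
    - {"delta_pos":[0,0,0],"turn":0,"claw":1}

```text
time_s: 3.78
tcp_pos: [0.7327, -0.1761, 0.4673]
ee_rot: [[0.959, -0.256, 0.124], [-0.253, -0.967, -0.036], [0.13, 0.003, -0.992]]
wrist_force: [1.0, -0.0, 1.2]
gripper_width: 1.003
gripper_force: 0.0
```

```bash
python3 -c "
from h import *
s=monitor.sense();print(s['joints'].round(2),s['tcp_pos'],s['ee_rot'].round(3))"
```

```text
[ -0.44  31.35  48.26   2.04 -99.73  76.1 ] [ 0.73269212 -0.17614215  0.46728132] [[ 0.959 -0.256  0.124]
 [-0.253 -0.967 -0.036]
 [ 0.13   0.003 -0.992]]
```

drive_tool:
  moves:
    - {"delta_pos":[-14,-55,-25],"turn":0,"claw":1}
    - {"delta_pos":[-14,-55,-25],"turn":0,"claw":1}
    - {"delta_pos":[-14,-55,-25],"turn":0,"claw":1}
    - {"delta_pos":[50,-25,-25],"turn":0,"claw":1}
    - {"delta_pos":[50,-25,-25],"turn":0,"claw":1}
    - {"delta_pos":[50,-25,-25],"turn":0,"claw":1}
    - {"delta_pos":[50,-25,-25],"turn":0,"claw":1}
    - {"delta_pos":[50,-25,-25],"turn":0,"claw":1}
    - {"delta_pos":[50,-25,-25],"turn":0,"claw":1}

```text
time_s: 4.9
tcp_pos: [0.8206, 0.0571, 0.5548]
ee_rot: [[0.916, -0.247, 0.317], [-0.246, -0.968, -0.044], [0.317, -0.038, -0.948]]
wrist_force: [-1.0, -0.8, 0.0]
gripper_width: 0.997
gripper_force: 0.0
```

```bash
python3 -c "
from h import *
s=monitor.sense();print(s['joints'].round(2),s['tcp_pos'],s['ee_rot'].round(3))"
```

```text
[  18.12   43.41   80.66    8.57 -110.17   61.36] [0.82057434 0.05711679 0.5548156 ] [[ 0.916 -0.247  0.317]
 [-0.246 -0.968 -0.044]
 [ 0.317 -0.038 -0.948]]
```

drive_tool:
  moves:
    - {"delta_pos":[40,-35,-30],"turn":0,"claw":1}
    - {"delta_pos":[40,-35,-30],"turn":0,"claw":1}
    - {"delta_pos":[40,-35,-30],"turn":0,"claw":1}

```text
time_s: 5.28
tcp_pos: [0.8232, 0.1195, 0.5882]
ee_rot: [[0.878, -0.236, 0.417], [-0.242, -0.97, -0.038], [0.414, -0.067, -0.908]]
wrist_force: [0.3, -0.4, -0.1]
gripper_width: 0.999
gripper_force: 0.0
```

```bash
python3 -c "
from h import *
s=monitor.sense();print(s['joints'].round(2),s['tcp_pos'],s['ee_rot'].round(3))"
```

```text
[  23.45   42.3    80.65   12.09 -105.97   57.7 ] [0.82324364 0.11953424 0.58819812] [[ 0.878 -0.236  0.417]
 [-0.242 -0.97  -0.038]
 [ 0.414 -0.067 -0.908]]
```

drive_tool:
  moves:
    - {"delta_pos":[25,-50,-25],"turn":0,"claw":1}
    - {"delta_pos":[25,-50,-25],"turn":0,"claw":1}
    - {"delta_pos":[25,-50,-25],"turn":0,"claw":1}

```text
time_s: 5.65
tcp_pos: [0.809, 0.2269, 0.6137]
ee_rot: [[0.838, -0.219, 0.499], [-0.239, -0.971, -0.024], [0.49, -0.099, -0.866]]
wrist_force: [0.4, 0.8, -0.2]
gripper_width: 1.002
gripper_force: 0.0
```

```bash
python3 -c "
from h import *
s=monitor.sense();print(s['joints'].round(2),s['tcp_pos'],s['ee_rot'].round(3))"
```

```text
[  32.32   42.13   80.66   17.15 -102.68   51.1 ] [0.80895307 0.22686875 0.61371051] [[ 0.838 -0.219  0.499]
 [-0.239 -0.971 -0.024]
 [ 0.49  -0.099 -0.866]]
```

drive_tool:
  moves:
    - {"delta_pos":[-47,34,-9],"turn":0,"claw":1}
    - {"delta_pos":[-47,34,-9],"turn":0,"claw":1}
    - {"delta_pos":[-47,34,-9],"turn":0,"claw":1}
    - {"delta_pos":[-47,34,-9],"turn":0,"claw":1}
    - {"delta_pos":[-47,34,-9],"turn":0,"claw":1}
    - {"delta_pos":[-47,34,-9],"turn":0,"claw":1}
    - {"delta_pos":[0,0,0],"turn":-0.15,"claw":1}
    - {"delta_pos":[0,0,0],"turn":-0.15,"claw":1}
    - {"delta_pos":[0,0,0],"turn":0,"claw":1}

```text
time_s: 6.78
tcp_pos: [0.5591, 0.1219, 0.5335]
ee_rot: [[0.865, 0.034, 0.501], [0.055, -0.998, -0.028], [0.5, 0.052, -0.865]]
wrist_force: [0.9, 0.4, 1.0]
gripper_width: 1.0
gripper_force: 0.0
```

```bash
cat > st.py <<'E'
from h import *
import sys
s=monitor.sense();R=s['ee_rot'];t=s['tcp_pos'];print(round(s['time_s'],2),s['joints'].round(1),t.round(4),R[:,2].round(3),'y',R[:,1].round(3),'F',s['wrist_force'].round(1),'Ft',(R.T@s['wrist_force']).round(1))
for a in sys.argv[1:]:
    p=np.array(eval(a)); print(a,'tool mm',(1000*R.T@(p-t)).round(1))
E
python3 st.py "[.45,.1,.2]" "[.45,-.235,.18]" "[.496,-.236,.088]"
```

```text
6.78 [ 38.4  -2.1   0.2  20.7 -70.   51.1] [0.5591 0.1219 0.5335] [ 0.501 -0.028 -0.865] y [ 0.034 -0.998  0.052] F [0.9 0.4 1. ] Ft [ 1.2 -0.3 -0.4]
[.45,.1,.2] tool mm [-262.1    0.9  234.3]
[.45,-.235,.18] tool mm [-290.7  334.2  260.8]
[.496,-.236,.088] tool mm [-296.9  332.   363.5]
```

drive_tool:
  moves:
    - {"delta_pos":[-44,0,39],"turn":0,"claw":1}
    - {"delta_pos":[-44,0,39],"turn":0,"claw":1}
    - {"delta_pos":[-44,0,39],"turn":0,"claw":1}
    - {"delta_pos":[-44,0,39],"turn":0,"claw":1}
    - {"delta_pos":[-44,0,39],"turn":0,"claw":1}
    - {"delta_pos":[-44,0,39],"turn":0,"claw":1}

```text
time_s: 7.52
tcp_pos: [0.4495, 0.101, 0.2019]
ee_rot: [[0.864, 0.034, 0.503], [0.055, -0.998, -0.028], [0.501, 0.051, -0.864]]
wrist_force: [3.7, -0.5, 1.2]
gripper_width: 0.998
gripper_force: 0.0
```

```bash
python3 st.py "[.45,-.235,.18]" "[.496,-.236,.088]"
```

```text
7.53 [ 36.6  -5.9 -58.8  56.5 -22.7   5.9] [0.4495 0.101  0.2019] [ 0.503 -0.028 -0.864] y [ 0.034 -0.998  0.051] F [ 3.7 -0.5  1.2] Ft [3.8 0.7 0.8]
[.45,-.235,.18] tool mm [-29.1 334.3  28.4]
[.496,-.236,.088] tool mm [-35.5 332.1 131.1]
```

drive_tool:
  moves:
    - {"delta_pos":[0,0,58],"turn":0,"claw":1}
    - {"delta_pos":[-3,56,1.5],"turn":0,"claw":1}
    - {"delta_pos":[-3,56,1.5],"turn":0,"claw":1}
    - {"delta_pos":[0,0,0],"turn":0,"claw":1}

```text
time_s: 8.02
tcp_pos: [0.4752, -0.0164, 0.2013]
ee_rot: [[0.847, 0.015, 0.532], [0.047, -0.998, -0.048], [0.53, 0.066, -0.846]]
wrist_force: [1.1, 0.2, -0.2]
gripper_width: 1.0
gripper_force: 0.0
```

```bash
python3 st.py "[.48,-.235,.15]" "[.496,-.236,.088]"
```

```text
8.03 [ 10.9  -5.6 -60.9  67.7  -9.2  16. ] [ 0.4752 -0.0164  0.2013] [ 0.532 -0.048 -0.846] y [ 0.015 -0.998  0.066] F [ 1.1  0.2 -0.2] Ft [ 0.9 -0.2  0.8]
[.48,-.235,.15] tool mm [-33.5 214.7  56.5]
[.496,-.236,.088] tool mm [-52.8 211.9 117.5]
```

```bash
cat > fk.py <<'E'
import numpy as np
from scipy.spatial.transform import Rotation as Ro
from scipy.optimize import least_squares
S=[([89.931,22.087,.391,-.025,-68.412,-14.82],(.1604,.6035,.2216),(0,-.002,-1)),
([3.57,42,80.49,.92,-126.32,72.09],(.7269,-.1188,.5387),(.039,-.011,-.999)),
([-2.08,47.98,80.44,1.94,-115.26,78.05],(.8043,-.1984,.4658),(.124,-.035,-.992)),
([-.44,31.35,48.26,2.04,-99.73,76.1],(.7327,-.1761,.4673),(.124,-.036,-.992)),
([18.12,43.41,80.66,8.57,-110.17,61.36],(.8206,.0571,.5548),(.317,-.044,-.948)),
([23.45,42.3,80.65,12.09,-105.97,57.7],(.8232,.1195,.5882),(.417,-.038,-.908)),
([32.32,42.13,80.66,17.15,-102.68,51.1],(.809,.2269,.6137),(.499,-.024,-.866)),
([38.4,-2.1,.2,20.7,-70,51.1],(.5591,.1219,.5335),(.501,-.028,-.865)),
([36.6,-5.9,-58.8,56.5,-22.7,5.9],(.4495,.101,.2019),(.503,-.028,-.864)),
([10.9,-5.6,-60.9,67.7,-9.2,16],(.4752,-.0164,.2013),(.532,-.048,-.846))]
r=lambda a,d:Ro.from_euler(a,d,degrees=True).as_matrix()
def fk(q,k,s4=1,s5=-1):
    R1=r('z',q[0]);R2=R1@r('y',q[1]);R3=R2@r('y',-q[2]);R4=R3@r('x',s4*q[3]);R5=R4@r('y',s5*q[4])
    p=R1@[k[0],k[1],k[2]]+R2@[k[3],0,k[4]]+R3@[k[5],k[6],k[7]]+R4@[0,k[8],k[9]]+R5@[k[10],0,k[11]]
    return p,R5[:,0]
def fit():
    for s4 in (1,-1):
        f=lambda k:np.r_[np.concatenate([(fk(q,k,s4)[0]-t) for q,t,z in S]),1e-3*k]
        o=least_squares(f,np.array([0,0,.3,0,.4,.4,0,0,-.16,0,.4,0]))
        ze=max(np.abs(fk(q,o.x,s4)[1]-z).max() for q,t,z in S)
        if s4==1 or ze<bz: bz,bk,bs,bo=ze,o.x,s4,o
    return bk,bs,np.abs(bo.fun[:-12]).max(),bz
E
cat > ik.py <<'E'
from fk import *
k,s4,e,ze=fit()
lo=np.array([-179,-69,-61,-181,-171,-179]);hi=np.array([179,118,80.5,117,-9.3,179])
def ik(p,z,q0=(0,0,-40,40,-30),wz=.3):
    best=None
    for s in [q0,(0,20,-30,0,-40),(-20,-10,-50,60,-20),(-30,0,-50,-60,-30),(0,0,-50,100,-20)]:
        f=lambda q:np.r_[fk(q,k,s4)[0]-p,wz*(fk(q,k,s4)[1]-z)]
        o=least_squares(f,np.clip(s,lo[:5]+1,hi[:5]-1),bounds=(lo[:5],hi[:5]))
        if best is None or o.cost<best.cost:best=o
    pe=np.linalg.norm(best.fun[:3]);za=np.degrees(np.linalg.norm(best.fun[3:]/wz))
    return best.x,pe,za
def J(p): # jig->world
    c,s=np.cos(np.radians(5)),np.sin(np.radians(5)); p=np.asarray(p,float)
    return np.array([.6417+c*p[0]-s*p[1],-.1642+s*p[0]+c*p[1],p[2]])
def Jd(v): return J(v)-J([0,0,0])
def wr(rr,a): return np.array([-.019-.866*rr*np.cos(a),rr*np.sin(a),.19-.5*rr*np.cos(a)])
E
python3 - <<'E'
from ik import *
print(k.round(3),s4,e,ze)
for tilt in (20,25,30):
  for az in (-25,-10,0,10):
    z=Jd([np.sin(np.radians(tilt))*np.cos(np.radians(az)),np.sin(np.radians(tilt))*np.sin(np.radians(az)),-np.cos(np.radians(tilt))])
    row=[]
    for rr,a in ((.17,-.33),(.21,-.33),(.17,.3),(.21,.3)):
        for back in (-.02,.06):
            q,pe,za=ik(J(wr(rr,a))-back*z,z); row.append('%d/%.0f'%(pe*1000,za))
    print(tilt,az,row,q.round(0))
E
```

```text
[ 0.     0.     0.161 -0.     0.565  0.422  0.     0.    -0.16  -0.
  0.307 -0.   ] -1 0.0003013928521454906 0.0018763453274971073
20 -25 ['0/0', '0/0', '0/0', '0/0', '1/1', '0/0', '8/3', '0/0'] [ 12.  -1. -54.  28. -22.]
20 -10 ['0/0', '0/0', '0/0', '0/0', '0/0', '0/0', '3/1', '0/0'] [  9.  -1. -49.  12. -23.]
20 0 ['0/0', '0/0', '0/0', '0/0', '0/0', '0/0', '0/0', '0/0'] [  5.   0. -44.   0. -26.]
20 10 ['0/0', '0/0', '0/0', '0/0', '0/0', '0/0', '0/0', '0/0'] [  1.   1. -39.  -9. -31.]
25 -25 ['5/2', '0/0', '6/3', '0/0', '13/4', '0/0', '20/6', '3/1'] [  8.  -3. -61.  46. -15.]
25 -10 ['0/0', '0/0', '0/0', '0/0', '5/3', '0/0', '8/4', '0/0'] [  8.  -3. -58.  26. -12.]
25 0 ['0/0', '0/0', '0/0', '0/0', '0/0', '0/0', '1/1', '0/0'] [  5.  -2. -48.   1. -19.]
25 10 ['0/0', '0/0', '0/0', '0/0', '0/0', '0/0', '0/0', '0/0'] [ -1.   0. -40. -15. -27.]
30 -25 ['10/6', '4/2', '9/6', '6/3', '17/8', '7/2', '31/9', '16/5'] [  7.  -4. -61.  46. -14.]
30 -10 ['0/0', '0/0', '0/0', '0/0', '9/5', '3/1', '10/6', '8/3'] [  7.  -4. -59.  25.  -9.]
30 0 ['0/0', '0/0', '0/0', '0/0', '1/1', '0/0', '2/2', '0/0'] [  6.  -3. -52.   1. -11.]
30 10 ['0/0', '0/0', '0/0', '0/0', '0/0', '0/0', '0/0', '0/0'] [ -4.  -0. -40. -24. -24.]
```

```bash
cat > sim.py <<'E'
from ik import *
def step(q,R,d,wz):  # q 5 joints, R tool rot; d mm tool
    p,_=fk(q,k,s4); p2=p+R@np.array(d)/1000; z=R[:,2]
    f=lambda x:np.r_[fk(x,k,s4)[0]-p2,wz*(fk(x,k,s4)[1]-z),1e-4*np.radians(x-q)]
    o=least_squares(f,np.clip(q,lo[:5]+.05,hi[:5]-.05),bounds=(lo[:5],hi[:5]))
    z2=fk(o.x,k,s4)[1]; ax=np.cross(z,z2); n=np.linalg.norm(ax)
    if n>1e-9: R=Ro.from_rotvec(ax/n*np.arcsin(min(n,1))).as_matrix()@R
    return o.x,R
E
python3 - <<'E'
from sim import *
hi[2]=80.66
R0=np.array([[.959,-.256,.124],[-.253,-.967,-.036],[.13,.003,-.992]])
for wz in (.05,.1,.2,.3,.5,1):
    q=np.array(S[3][0][:5]);R=R0
    for d in [(-14,-55,-25)]*3+[(50,-25,-25)]*6: q,R=step(q,R,d,wz)
    print(wz,fk(q,k,s4)[0].round(3),R[:,2].round(3),q.round(1))
print('real',S[4])
# strategies to reduce tilt from now: go up first along -z then pull
E
```

```text
0.05 [0.916 0.079 0.809] [ 0.916 -0.044 -0.399] [ 21.5  38.8  80.7  23.7 -69.1]
0.1 [0.91  0.078 0.787] [ 0.887 -0.045 -0.461] [ 21.4  38.8  80.7  22.5 -72.8]
0.2 [0.889 0.072 0.721] [ 0.773 -0.047 -0.634] [ 20.9  39.3  80.7  18.7 -83.7]
0.3 [0.865 0.068 0.656] [ 0.623 -0.047 -0.782] [ 20.1  40.4  80.7  15.  -94.1]
0.5 [0.83  0.062 0.577] [ 0.39  -0.043 -0.92 ] [  18.8   42.5   80.7   10.  -106.8]
1 [0.803 0.058 0.526] [ 0.202 -0.039 -0.979] [  17.7   44.6   80.7    6.3 -115.5]
real ([18.12, 43.41, 80.66, 8.57, -110.17, 61.36], (0.8206, 0.0571, 0.5548), (0.317, -0.044, -0.948))
```

```bash
python3 - <<'E'
from sim import *
s=np.array(S[9][0][:5]);R0=np.array([[.847,.015,.532],[.047,-.998,-.048],[.53,.066,-.846]])
W=.6
def go(q,R,target,n=4):
    p=fk(q,k,s4)[0]
    for i in range(n):
        p=fk(q,k,s4)[0]; d=(np.array(target)-p)/(n-i)
        q,R=step(q,R,R.T@d*1000,W)
    return q,R
def ta(R):
    z=R[:,2]; return np.degrees(np.arccos(-z[2])),np.degrees(np.arctan2(z[1],z[0]))-5
for w in [(.40,.05,.40),(.42,.15,.4),(.4,-.1,.45),(.40,.05,.55)]:
    qa,Ra=go(s,R0,w)
    print('W',w,np.array(ta(Ra)).round(0),qa.round(0),fk(qa,k,s4)[0].round(3))
    for d in [(-1,0,0),(-.8,.6,0),(-.8,-.6,0),(-.7,0,-.7),(-.6,.6,-.5),(-.7,0,.7),(-.6,-.6,-.5),(0,0,-1)]:
        q,R=qa,Ra; out=[]
        for i in range(8):
            q,R=step(q,R,R.T@np.array(d)*50,W)
            if i%2: out.append('%.0f/%.0f'%ta(R))
        print('  ',d,out,fk(q,k,s4)[0].round(2),q.round(0))
E
```

```text
W (0.4, 0.05, 0.4) [ 32. -10.] [ 50. -24. -37.  30. -60.] [0.4  0.05 0.4 ]
   (-1, 0, 0) ['32/-10', '31/-13', '30/-17', '30/-17'] [0.07 0.13 0.4 ] [ 179.  -37.  -27.   -7. -130.]
   (-0.8, 0.6, 0) ['32/-10', '32/-10', '32/-10', '32/-10'] [0.08 0.29 0.4 ] [ 133.  -15.  -29.   21. -100.]
   (-0.8, -0.6, 0) ['32/-10', '31/-9', '31/-9', '31/-9'] [ 0.13 -0.21  0.4 ] [ 36. -61. -35.  19. -91.]
   (-0.7, 0, -0.7) ['32/-10', '32/-11', '30/-15', '29/-19'] [0.18 0.12 0.16] [ 179.  -52.  -61.   -7. -110.]
   (-0.6, 0.6, -0.5) ['32/-10', '32/-10', '32/-10', '32/-10'] [0.16 0.29 0.2 ] [118.  -7. -55.  30. -64.]
   (-0.7, 0, 0.7) ['32/-10', '32/-11', '31/-13', '30/-16'] [0.2  0.12 0.69] [ 149.  -29.    7.   23. -152.]
   (-0.6, -0.6, -0.5) ['32/-10', '32/-10', '32/-10', '32/-10'] [ 0.18 -0.2   0.2 ] [-33. -28. -48. -22. -43.]
   (0, 0, -1) ['32/-10', '31/-10', '27/-11', '23/-12'] [0.46 0.06 0.12] [ 24.   4. -61.  65. -13.]
W (0.42, 0.15, 0.4) [ 32. -10.] [ 59. -16. -34.  33. -61.] [0.42 0.15 0.4 ]
   (-1, 0, 0) ['32/-10', '32/-10', '32/-10', '32/-10'] [0.02 0.15 0.4 ] [ 178.  -29.  -28.   -2. -123
[... 1896 characters left out ...]
'32/-10'] [0.08 0.29 0.55] [ 133.  -14.   -9.   24. -118.]
   (-0.8, -0.6, 0) ['32/-10', '31/-10', '31/-9', '31/-9'] [ 0.13 -0.21  0.55] [  36.  -51.  -14.   20. -103.]
   (-0.7, 0, -0.7) ['32/-10', '32/-11', '30/-14', '30/-17'] [0.2  0.12 0.27] [ 160.  -47.  -50.    5. -117.]
   (-0.6, 0.6, -0.5) ['32/-10', '32/-10', '32/-10', '32/-10'] [0.16 0.29 0.35] [119. -15. -38.  26. -87.]
   (-0.7, 0, 0.7) ['32/-10', '32/-11', '32/-13', '31/-14'] [0.17 0.09 0.85] [ 152.  -14.   36.   47. -166.]
   (-0.6, -0.6, -0.5) ['32/-10', '32/-10', '32/-10', '32/-10'] [ 0.18 -0.2   0.35] [ 44. -62. -45.  23. -86.]
   (0, 0, -1) ['32/-10', '32/-10', '32/-10', '29/-11'] [0.42 0.05 0.2 ] [ 35. -10. -61.  50. -24.]
```

```bash
cat >> sim.py <<'E'
W=.6
def go(q,R,target,n=4):
    for i in range(n):
        p=fk(q,k,s4)[0]; q,R=step(q,R,R.T@((np.array(target)-p)/(n-i))*1000,W)
    return q,R
def ta(R):
    z=R[:,2]; return np.degrees(np.arccos(-z[2])),np.degrees(np.arctan2(z[1],z[0]))-5
def clear(q):  # min dist (axis lines - radius .05) to bar box, mm
    p,z=fk(q,k,s4); w=p-.307*z
    R4=r('z',q[0])@r('y',q[1])@r('y',-q[2])@r('x',s4*q[3]); e=w-R4@[0,-.16,0]; fa=e-R4@[.25,0,0]
    c=J([-.165,0,.385]); A=np.array([[.9962,.0872,0],[-.0872,.9962,0],[0,0,1]])
    def dd(a,b):
        P=a+(b-a)*np.linspace(0,1,60)[:,None]; l=(P-c)@A.T
        return np.linalg.norm(np.maximum(np.abs(l)-[.02,.13,.012],0),axis=1).min()
    return [int(1000*(dd(a,b)-.05)) for a,b in ((p-.13*z,w),(w,e),(e,fa))]
E
python3 - <<'E'
from sim import *
s=np.array(S[9][0][:5]);R0=np.array([[.847,.015,.532],[.047,-.998,-.048],[.53,.066,-.846]])
def rep(n,q,R): print(n,fk(q,k,s4)[0].round(3),'tilt/az %.0f/%.0f'%ta(R),q.round(0),'clr',clear(q))
q,R=s,R0; rep('now',q,R)
for zz in (.16,.13,.10):
    q,R=go(s,R0,(.45,.03,zz),3); rep('down %.2f'%zz,q,R)
    q,R=go(q,R,(.45,-.22,.15),6); rep('  side',q,R)
    for rr in (.17,.2):
        h=J(wr(rr,-.33)); q2,R2=go(q,R,h+.02*R[:,2],3); rep('   at %.2f'%rr,q2,R2)
        h=J(wr(rr,0.)); q2,R2=go(q2,R2,h+.02*R2[:,2]+[0,.03,0],4); rep('   mid',q2,R2)
        h=J(wr(rr,.33)); q2,R2=go(q2,R2,h+.02*R2[:,2]+[0,.03,0],4); rep('   end',q2,R2)
E
```

```text
now [ 0.475 -0.016  0.201] tilt/az 32/-10 [ 11.  -6. -61.  68.  -9.] clr [28, 106, 228]
down 0.16 [0.46  0.031 0.181] tilt/az 29/-10 [ 22.  -4. -61.  61. -15.] clr [70, 122, 247]
  side [ 0.45 -0.22  0.15] tilt/az 28/-10 [ -9.   4. -40.  -6. -18.] clr [64, 62, 62]
   at 0.17 [ 0.498 -0.234  0.092] tilt/az 28/-10 [-10.  15. -36. -12. -12.] clr [50, -7, -7]
   mid [ 0.487 -0.157  0.093] tilt/az 27/-3 [ -1.  11. -42.  -7.  -9.] clr [51, 38, 46]
   end [ 0.49  -0.098  0.097] tilt/az 26/3 [  7.  10. -45.  -2.  -9.] clr [36, 46, 91]
   at 0.20 [ 0.475 -0.246  0.078] tilt/az 28/-10 [-13.  15. -35. -20. -12.] clr [79, -4, -4]
   mid [ 0.46  -0.161  0.076] tilt/az 28/-2 [ -3.  11. -42. -18.  -9.] clr [85, 38, 38]
   end [ 0.465 -0.093  0.082] tilt/az 27/6 [  6.  10. -44. -15.  -9.] clr [69, 62, 86]
down 0.13 [0.466 0.031 0.162] tilt/az 27/-10 [ 20.  -2. -61.  63. -13.] clr [69, 107, 236]
  side [ 0.45 -0.22  0.15] tilt/az 27/-10 [ -9.   4. -39.  -5. -19.] clr [59, 58, 58]
   at 0.17 [ 0.498 -0.234  0.092] tilt/az 27/-10 [-10.  15. -36.  -9. -13.] clr [43, -8, -8]
   mid [ 0.486 -0.156  0.093]
[... 432 characters left out ...]
 0.032 0.143] tilt/az 25/-10 [ 18.   1. -61.  67. -11.] clr [68, 93, 224]
  side [ 0.45 -0.22  0.15] tilt/az 25/-10 [ -8.   5. -39.  -3. -22.] clr [53, 53, 53]
   at 0.17 [ 0.497 -0.234  0.091] tilt/az 25/-10 [ -9.  15. -36.  -7. -14.] clr [36, -10, -10]
   mid [ 0.486 -0.154  0.093] tilt/az 24/-6 [  1.  11. -45.   7.  -9.] clr [35, 43, 70]
   end [ 0.489 -0.096  0.097] tilt/az 23/-3 [  8.  10. -49.  15.  -9.] clr [21, 29, 115]
   at 0.20 [ 0.474 -0.246  0.077] tilt/az 25/-10 [-12.  15. -36. -12. -14.] clr [64, -2, -2]
   mid [ 0.46  -0.159  0.079] tilt/az 24/-4 [ -0.  11. -45.  -3.  -9.] clr [65, 57, 66]
   end [ 0.464 -0.09   0.084] tilt/az 23/2 [  9.   9. -49.   5.  -9.] clr [47, 53, 119]
```

```bash
python3 - <<'E'
from sim import *
s=np.array(S[9][0][:5]);R0=np.array([[.847,.015,.532],[.047,-.998,-.048],[.53,.066,-.846]])
def rep(n,q,R): print(n,fk(q,k,s4)[0].round(3),'tilt/az %.0f/%.0f'%ta(R),q.round(0),'clr',clear(q))
q,R=go(s,R0,(.45,.03,.12),3); rep('down',q,R)
q,R=go(q,R,(.43,-.21,.15),6); rep('  side',q,R)
for rr in (.185,.2,.215):
    n=np.array([0,.03,0])
    h=J(wr(rr,-.33)); q2,R2=go(q,R,h+.016*R[:,2]+n,3); rep('   at %.3f'%rr,q2,R2)
    for a in (-.15,0,.15,.33):
        h=J(wr(rr,a)); q2,R2=go(q2,R2,h+.016*R2[:,2]+n,3); rep('    %.2f'%a,q2,R2)
E
```

```text
down [0.468 0.032 0.156] tilt/az 26/-10 [ 20.  -1. -61.  64. -12.] clr [68, 102, 232]
  side [ 0.43 -0.21  0.15] tilt/az 26/-10 [ -7.   2. -42.  -3. -19.] clr [74, 81, 81]
   at 0.185 [ 0.484 -0.21   0.088] tilt/az 26/-10 [ -6.  13. -41.  -3.  -9.] clr [52, 25, 25]
    -0.15 [ 0.475 -0.181  0.087] tilt/az 26/-7 [ -3.  12. -43.  -3.  -9.] clr [57, 42, 45]
    0.00 [ 0.471 -0.154  0.086] tilt/az 25/-4 [  1.  11. -45.  -2.  -9.] clr [57, 53, 65]
    0.15 [ 0.47  -0.125  0.087] tilt/az 24/-1 [  4.  10. -46.  -0.  -9.] clr [52, 58, 87]
    0.33 [ 0.474 -0.092  0.091] tilt/az 24/2 [  9.   9. -48.   4.  -9.] clr [41, 49, 113]
   at 0.200 [ 0.472 -0.216  0.081] tilt/az 26/-10 [ -7.  13. -41.  -7.  -9.] clr [67, 23, 23]
    -0.15 [ 0.462 -0.185  0.08 ] tilt/az 26/-6 [ -4.  12. -43.  -7.  -9.] clr [72, 42, 42]
    0.00 [ 0.458 -0.155  0.079] tilt/az 25/-3 [ -0.  11. -45.  -7.  -9.] clr [72, 56, 62]
    0.15 [ 0.457 -0.125  0.08 ] tilt/az 25/1 [  4.  10. -46.  -6.  -9.] clr [68, 65, 85]
    0.33 [ 0.462 -0.088  0.085] tilt/az 24/4 [  9.   9. -48.  -1.  -9.] clr [56, 62, 114]
   at 0.215 [ 0.46  -0.222  0.074] tilt/az 26/-10 [ -9.  14. -41. -11.  -9.] clr [81, 23, 23]
    -0.15 [ 0.449 -0.189  0.072] tilt/az 26/-6 [ -5.  12. -43. -12.  -9.] clr [88, 40, 40]
    0.00 [ 0.445 -0.157  0.071] tilt/az 25/-2 [ -2.  11. -45. -13.  -9.] clr [89, 56, 58]
    0.15 [ 0.444 -0.124  0.072] tilt/az 25/2 [  3.  10. -46. -12.  -9.] clr [84, 69, 81]
    0.33 [ 0.449 -0.085  0.077] tilt/az 24/7 [  9.   9. -47.  -8.  -9.] clr [72, 74, 111]
```

drive_tool:
  moves:
    - {"delta_pos":[-21,-17,18],"turn":0,"claw":1}
    - {"delta_pos":[-21,-17,20],"turn":0,"claw":1}
    - {"delta_pos":[-25,-17,25],"turn":0,"claw":1}
    - {"delta_pos":[-10,0,15],"turn":0,"claw":1}
    - {"delta_pos":[0,0,0],"turn":0,"claw":1}

```text
time_s: 8.65
tcp_pos: [0.4802, 0.032, 0.1553]
ee_rot: [[0.889, 0.028, 0.457], [0.052, -0.998, -0.041], [0.455, 0.06, -0.889]]
wrist_force: [0.6, 0.3, 0.1]
gripper_width: 0.999
gripper_force: 0.0
```

```bash
cat > st2.py <<'E'
from sim import *
import sys
from station import monitor
s=monitor.sense();R=s['ee_rot'];t=s['tcp_pos'];q=s['joints']
print(round(s['time_s'],2),q.round(1),t.round(4),'tilt/az %.0f/%.0f'%ta(R),'clr',clear(q[:5]),'Ft',(R.T@s['wrist_force']).round(1),'\n',R.round(3).tolist())
yj=R.T@Jd([0,1,0]); print('tool y ~ a=',np.arctan2(-yj[0],-yj[1]).round(2))
for a in sys.argv[1:]:
    p=np.array(eval(a)); print(a,p.round(3),'tool mm',(1000*R.T@(p-t)).round(1))
E
python3 st2.py "[.43,-.21,.15]" "J(wr(.195,-.33))+.016*R[:,2]+[0,.02,0]"
```

```text
8.65 [ 14.5   0.4 -61.2  74.6  -9.2   5.5] [0.4802 0.032  0.1553] tilt/az 27/-10 clr [64, 95, 218] Ft [ 0.6 -0.2  0.1] 
 [[0.889, 0.028, 0.457], [0.052, -0.998, -0.041], [0.455, 0.06, -0.889]]
tool y ~ a= 0.03
[.43,-.21,.15] [ 0.43 -0.21  0.15] tool mm [-59.7 239.7  -8.4]
J(wr(.195,-.33))+.016*R[:,2]+[0,.02,0] [ 0.476 -0.223  0.084] tool mm [-49.3 250.4  72.4]
```

drive_tool:
  moves:
    - {"delta_pos":[-12,48,-2],"turn":0,"claw":1}
    - {"delta_pos":[-12,48,-2],"turn":0,"claw":1}
    - {"delta_pos":[-12,48,-2],"turn":0,"claw":1}
    - {"delta_pos":[-12,48,-2],"turn":0,"claw":1}
    - {"delta_pos":[-12,48,-2],"turn":0,"claw":1}
    - {"delta_pos":[0,0,0],"turn":0,"claw":1}

```text
time_s: 9.4
tcp_pos: [0.4378, -0.1773, 0.1614]
ee_rot: [[0.892, 0.015, 0.451], [0.045, -0.997, -0.056], [0.449, 0.07, -0.891]]
wrist_force: [-0.1, 0.1, 0.7]
gripper_width: 1.0
gripper_force: 0.0
```

```bash
python3 st2.py "J(wr(.195,-.33))+.016*R[:,2]+[0,.02,0]"; python3 - <<'E'
from h import *
c=cap('wrist');save(c,'w2.png')
E
```

```text
9.4 [ -0.6  -0.6 -48.1  10.7 -15.8  82.8] [ 0.4378 -0.1773  0.1614] tilt/az 27/-12 clr [61, 110, 124] Ft [ 0.3 -0.1 -0.7] 
 [[0.892, 0.015, 0.451], [0.045, -0.997, -0.056], [0.449, 0.07, -0.891]]
tool y ~ a= 0.03
J(wr(.195,-.33))+.016*R[:,2]+[0,.02,0] [ 0.476 -0.224  0.084] tool mm [-2.6 41.3 89.3]
```

View pics/w2.png

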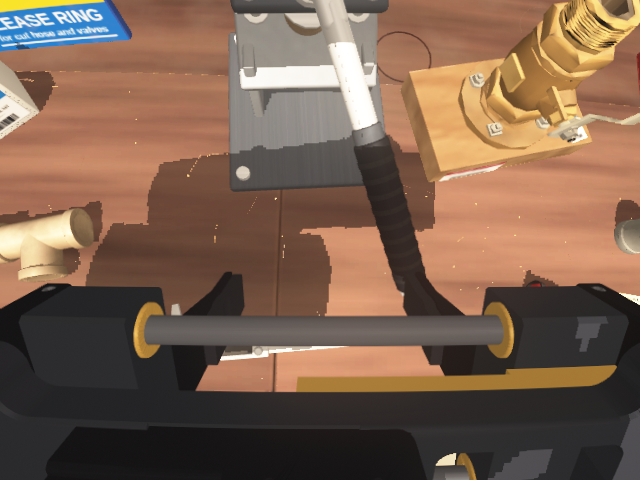

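The wrist view shows the handle running from (370,130) to its end at (405,285), left of the right finger, as expected. I move sideways and then insert.

drive_tool:
  moves:
    - {"delta_pos":[-2,41,0],"turn":0,"claw":1}
    - {"delta_pos":[0,0,30],"turn":0,"claw":1}
    - {"delta_pos":[0,0,0],"turn":0,"claw":1}

```text
time_s: 9.82
tcp_pos: [0.4483, -0.2151, 0.1334]
ee_rot: [[0.896, 0.019, 0.444], [0.049, -0.997, -0.055], [0.441, 0.071, -0.894]]
wrist_force: [-0.3, -0.2, -0.1]
gripper_width: 0.999
gripper_force: 0.0
```

```bash
python3 st2.py "J(wr(.195,-.33))+.016*R[:,2]+[0,.02,0]" "J(wr(.195,-.33))"; python3 - <<'E'
from h import *
c=cap('wrist');P=cloud(c);C=c['color'];save(c,'w3.png')
s=monitor.sense();Q=(P-s['tcp_pos'])@s['ee_rot']*1000
m=(Q[...,2]>-40)&(Q[...,2]<80)&(P[...,2]>.06)&(P[...,2]<.15)&(abs(Q[...,1])<60)&(C.max(2)<70)
m&=(P[...,1]<-.15)
for x0 in range(-30,90,15):
    k=m&(Q[...,0]>x0)&(Q[...,0]<x0+15)
    if k.sum()>5: print(x0,k.sum(),'y',np.percentile(Q[k][:,1],[3,50,97]).round(0),'z',np.percentile(Q[k][:,2],[3,50]).round(0))
E
```

```text
9.82 [ -6.8   5.4 -43.2   0.6 -14.8  98.4] [ 0.4483 -0.2151  0.1334] tilt/az 27/-12 clr [66, 67, 67] Ft [-0.3  0.2 -0. ] 
 [[0.896, 0.019, 0.444], [0.049, -0.997, -0.055], [0.441, 0.071, -0.894]]
tool y ~ a= 0.03
J(wr(.195,-.33))+.016*R[:,2]+[0,.02,0] [ 0.476 -0.224  0.083] tool mm [ 2.5  5.4 57.6]
J(wr(.195,-.33)) [ 0.469 -0.243  0.098] tool mm [ 1.5 25.4 42.7]
-30 511 y [18. 29. 41.] z [33. 36.]
-15 1086 y [-45.  25.  43.] z [-16.  33.]
0 1566 y [-51.  17.  48.] z [-16.  31.]
15 964 y [ 3. 15. 28.] z [29. 31.]
30 1047 y [-3. 10. 23.] z [27. 30.]
45 1142 y [-8.  5. 18.] z [26. 28.]
60 1127 y [-13.  -0.  12.] z [25. 27.]
75 122 y [-15.   6.   9.] z [26. 30.]
```

drive_tool:
  moves:
    - {"delta_pos":[0,5,28],"turn":0,"claw":1}
    - {"delta_pos":[0,0,28],"turn":0,"claw":1}
    - {"delta_pos":[0,0,0],"turn":0,"claw":1}

```text
time_s: 10.25
tcp_pos: [0.4746, -0.2247, 0.0865]
ee_rot: [[0.895, 0.022, 0.445], [0.05, -0.998, -0.05], [0.443, 0.067, -0.894]]
wrist_force: [-0.8, 0.4, 1.2]
gripper_width: 1.001
gripper_force: 0.0
```

```bash
python3 st2.py "J(wr(.195,-.33))" "J(wr(.195,0))" "J(wr(.195,.25))"
```

```text
10.25 [ -8.2  13.2 -41.   -4.9  -9.3 105. ] [ 0.4746 -0.2247  0.0865] tilt/az 27/-11 clr [64, 24, 24] Ft [-0.2 -0.4 -1.4] 
 [[0.895, 0.022, 0.445], [0.05, -0.998, -0.05], [0.443, 0.067, -0.894]]
tool y ~ a= 0.03
J(wr(.195,-.33)) [ 0.469 -0.243  0.098] tool mm [ -0.8  18.6 -11.6]
J(wr(.195,0)) [ 0.455 -0.181  0.092] tool mm [-13.1 -44.  -16.5]
J(wr(.195,.25)) [ 0.456 -0.132  0.096] tool mm [ -8.4 -92.2 -21.2]
```

drive_tool:
  moves:
    - {"delta_pos":[-2,-10,-1],"turn":0,"claw":1}
    - {"delta_pos":[-2,-10,-1],"turn":0,"claw":1}
    - {"delta_pos":[-2,-10,-1],"turn":0,"claw":1}
    - {"delta_pos":[-2,-10,-1],"turn":0,"claw":1}
    - {"delta_pos":[-2,-10,-1],"turn":0,"claw":1}
    - {"delta_pos":[-2,-10,-1],"turn":0,"claw":1}

```text
time_s: 11.0
tcp_pos: [0.4603, -0.1773, 0.0949]
ee_rot: [[0.899, 0.038, 0.436], [0.049, -0.999, -0.014], [0.435, 0.034, -0.9]]
wrist_force: [-0.1, -2.8, -1.1]
gripper_width: 0.996
gripper_force: 1.3
```

```bash
python3 st2.py  "J(wr(.195,0))" "J(wr(.195,.25))"
```

```text
11.0 [ -2.3   9.5 -45.4  -1.2  -9.2  96. ] [ 0.4603 -0.1773  0.0949] tilt/az 26/-7 clr [67, 62, 67] Ft [-0.7  2.8  1. ] 
 [[0.899, 0.038, 0.436], [0.049, -0.999, -0.014], [0.435, 0.034, -0.9]]
tool y ~ a= 0.03
J(wr(.195,0)) [ 0.455 -0.181  0.092] tool mm [-6.4  3.  -0.3]
J(wr(.195,.25)) [ 0.456 -0.132  0.096] tool mm [ -1.8 -45.3  -3.2]
```

drive_tool:
  moves:
    - {"delta_pos":[-2,-8,6],"turn":0,"claw":1}
    - {"delta_pos":[-2,-8,6],"turn":0,"claw":1}
    - {"delta_pos":[-2,-8,6],"turn":0,"claw":1}
    - {"delta_pos":[-2,-8,4],"turn":0,"claw":1}

```text
time_s: 11.5
tcp_pos: [0.4631, -0.1561, 0.0794]
ee_rot: [[0.903, 0.05, 0.427], [0.049, -0.999, 0.015], [0.427, 0.007, -0.904]]
wrist_force: [0.0, -2.5, 2.4]
gripper_width: 0.997
gripper_force: 1.5
```

```bash
python3 st2.py  "J(wr(.195,0))" "J(wr(.195,.25))"
```

```text
11.5 [ -0.3  11.2 -44.4  -6.4  -9.2  99.4] [ 0.4631 -0.1561  0.0794] tilt/az 25/-3 clr [68, 53, 60] Ft [ 1.   2.6 -2.2] 
 [[0.903, 0.05, 0.427], [0.049, -0.999, 0.015], [0.427, 0.007, -0.904]]
tool y ~ a= 0.03
J(wr(.195,0)) [ 0.455 -0.181  0.092] tool mm [ -3.3  24.1 -15.9]
J(wr(.195,.25)) [ 0.456 -0.132  0.096] tool mm [  1.2 -24.3 -17.5]
```

drive_tool:
  moves:
    - {"delta_pos":[0,-8,2],"turn":0,"claw":1}
    - {"delta_pos":[0,-8,2],"turn":0,"claw":1}
    - {"delta_pos":[0,-8,2],"turn":0,"claw":1}
    - {"delta_pos":[0,-8,2],"turn":0,"claw":1}
    - {"delta_pos":[0,0,0],"turn":0,"claw":1}

```text
time_s: 12.12
tcp_pos: [0.4656, -0.131, 0.0785]
ee_rot: [[0.906, 0.06, 0.418], [0.05, -0.998, 0.037], [0.419, -0.012, -0.908]]
wrist_force: [-0.1, -1.2, -0.7]
gripper_width: 0.999
gripper_force: 0.4
```

```bash
python3 st2.py  "J(wr(.195,.25))"
```

```text
12.12 [  2.9  10.9 -45.1  -5.6  -9.2  95.7] [ 0.4656 -0.131   0.0785] tilt/az 25/0 clr [62, 56, 74] Ft [-0.5  1.2  0.5] 
 [[0.906, 0.06, 0.418], [0.05, -0.998, 0.037], [0.419, -0.012, -0.908]]
tool y ~ a= 0.03
J(wr(.195,.25)) [ 0.456 -0.132  0.096] tool mm [ -2.    0.2 -19.7]
```

drive_tool:
  moves:
    - {"delta_pos":[0,-8,1],"turn":0,"claw":1}
    - {"delta_pos":[0,-8,1],"turn":0,"claw":1}
    - {"delta_pos":[0,-5,1],"turn":0,"claw":1}

```text
time_s: 12.5
tcp_pos: [0.4655, -0.1144, 0.0796]
ee_rot: [[0.91, 0.064, 0.411], [0.049, -0.998, 0.049], [0.413, -0.024, -0.911]]
wrist_force: [-4.3, -4.0, 0.1]
gripper_width: 1.0
gripper_force: 1.9
```

```bash
python3 st2.py  "J(wr(.195,.25))"
```

```text
12.5 [  5.2  10.5 -45.9  -4.1  -9.3  92.2] [ 0.4655 -0.1144  0.0796] tilt/az 24/2 clr [58, 59, 88] Ft [-4.   3.7 -2.1] 
 [[0.91, 0.064, 0.411], [0.049, -0.998, 0.049], [0.413, -0.024, -0.911]]
tool y ~ a= 0.03
J(wr(.195,.25)) [ 0.456 -0.132  0.096] tool mm [ -3.3  16.6 -19.5]
```

drive_tool:
  moves:
    - {"delta_pos":[0,-5,0],"turn":0,"claw":1}
    - {"delta_pos":[0,-5,0],"turn":0,"claw":1}

```text
time_s: 12.75
tcp_pos: [0.4663, -0.1062, 0.082]
ee_rot: [[0.91, 0.067, 0.41], [0.049, -0.997, 0.054], [0.412, -0.029, -0.911]]
wrist_force: [-1.5, -3.9, -3.1]
gripper_width: 1.001
gripper_force: 1.9
```

drive_tool:
  moves:
    - {"delta_pos":[0,-3,0],"turn":0,"claw":1}

```text
time_s: 12.88
tcp_pos: [0.4664, -0.1039, 0.0827]
ee_rot: [[0.91, 0.068, 0.409], [0.049, -0.997, 0.055], [0.412, -0.03, -0.911]]
wrist_force: [0.6, -10.7, -4.9]
gripper_width: 0.995
gripper_force: 5.6
```

drive_tool:
  moves:
    - {"delta_pos":[0,-2.5,0],"turn":0,"claw":1}

```text
time_s: 13.0
tcp_pos: [0.4664, -0.1024, 0.0831]
ee_rot: [[0.91, 0.067, 0.409], [0.049, -0.997, 0.056], [0.411, -0.031, -0.911]]
wrist_force: [2.2, -12.4, -8.5]
gripper_width: 1.002
gripper_force: 6.2
```

drive_tool:
  moves:
    - {"delta_pos":[0,-2.5,0],"turn":0,"claw":1}

```text
time_s: 13.12
tcp_pos: [0.4664, -0.1004, 0.0835]
ee_rot: [[0.911, 0.068, 0.408], [0.049, -0.997, 0.057], [0.411, -0.032, -0.911]]
wrist_force: [4.1, -10.7, -9.1]
gripper_width: 1.003
gripper_force: 5.8
```

drive_tool:
  moves:
    - {"delta_pos":[0,-2.5,0],"turn":0,"claw":1}

```text
time_s: 13.25
tcp_pos: [0.4664, -0.0983, 0.0839]
ee_rot: [[0.911, 0.068, 0.407], [0.049, -0.997, 0.058], [0.41, -0.033, -0.911]]
wrist_force: [3.4, -10.5, -8.7]
gripper_width: 0.998
gripper_force: 5.5
```

drive_tool:
  moves:
    - {"delta_pos":[0,-2.5,0],"turn":0,"claw":1}
    - {"delta_pos":[0,-2.5,0],"turn":0,"claw":1}

```text
time_s: 13.5
tcp_pos: [0.4663, -0.094, 0.085]
ee_rot: [[0.911, 0.069, 0.406], [0.049, -0.997, 0.06], [0.409, -0.035, -0.912]]
wrist_force: [2.4, -8.9, -8.8]
gripper_width: 1.0
gripper_force: 4.8
```

drive_tool:
  moves:
    - {"delta_pos":[0,-2.5,0],"turn":0,"claw":1}

```text
time_s: 13.62
tcp_pos: [0.4663, -0.0918, 0.0856]
ee_rot: [[0.912, 0.07, 0.405], [0.049, -0.997, 0.061], [0.408, -0.036, -0.912]]
wrist_force: [2.6, -8.0, -7.7]
gripper_width: 0.999
gripper_force: 4.4
```

drive_tool:
  moves:
    - {"delta_pos":[0,-2,0],"turn":0,"claw":1}

```text
time_s: 13.75
tcp_pos: [0.4663, -0.0901, 0.0861]
ee_rot: [[0.912, 0.07, 0.405], [0.049, -0.997, 0.062], [0.408, -0.037, -0.912]]
wrist_force: [2.2, -7.8, -6.5]
gripper_width: 1.004
gripper_force: 4.1
```

drive_tool:
  moves:
    - {"delta_pos":[0,4,0],"turn":0,"claw":1}
    - {"delta_pos":[0,5,0],"turn":0,"claw":1}
    - {"delta_pos":[0,6,0],"turn":0,"claw":1}
    - {"delta_pos":[0,8,0],"turn":0,"claw":1}
    - {"delta_pos":[0,8,0],"turn":0,"claw":1}
    - {"delta_pos":[0,0,0],"turn":0,"claw":1}

```text
time_s: 14.5
tcp_pos: [0.4709, -0.1208, 0.0867]
ee_rot: [[0.909, 0.071, 0.41], [0.05, -0.997, 0.062], [0.413, -0.036, -0.91]]
wrist_force: [0.4, 0.8, 0.1]
gripper_width: 0.997
gripper_force: 0.0
```

```bash
python3 st2.py  "J(wr(.195,.25))"
```

```text
14.5 [  2.9  10.4 -41.9 -10.2 -13.6 100.1] [ 0.4709 -0.1208  0.0867] tilt/az 24/4 clr [51, 42, 61] Ft [ 0.5 -0.7  0.1] 
 [[0.909, 0.071, 0.41], [0.05, -0.997, 0.062], [0.413, -0.036, -0.91]]
tool y ~ a= 0.03
J(wr(.195,.25)) [ 0.456 -0.132  0.096] tool mm [-10.8   9.8 -15. ]
```

drive_tool:
  moves:
    - {"delta_pos":[0,0,-30],"turn":0,"claw":1}
    - {"delta_pos":[0,0,-35],"turn":0,"claw":1}
    - {"delta_pos":[0,0,-35],"turn":0,"claw":1}
    - {"delta_pos":[0,0,0],"turn":0,"claw":1}

```text
time_s: 15.0
tcp_pos: [0.4295, -0.1267, 0.18]
ee_rot: [[0.908, 0.072, 0.413], [0.051, -0.997, 0.063], [0.416, -0.036, -0.909]]
wrist_force: [0.0, 0.7, -0.5]
gripper_width: 0.996
gripper_force: 0.0
```

```bash
cat > v.py <<'E'
from h import *
c=cap('side');P=cloud(c);C=c['color'];save(c,'s2.png')
X,Y,Z=P[...,0],P[...,1],P[...,2]
# wrench check (jig frame)
yaw=np.radians(5);A=np.array([[np.cos(yaw),-np.sin(yaw)],[np.sin(yaw),np.cos(yaw)]])
U=(P[...,:2]-[.6417,-.1642])@A
m=(Z>.08)&(Z<.2)&(U[...,0]<-.07)&(U[...,0]>-.2)&(abs(U[...,1])<.12)&(C.max(2)<70)
for u in np.arange(-.2,-.06,.02):
    k=m&(U[...,0]>u)&(U[...,0]<u+.02)
    if k.sum()>5: print('wr u%.2f'%u,k.sum(),np.percentile(U[k][:,1],[5,50,95]).round(3),np.median(Z[k]).round(3))
for n in ['top','side']:
    d=np.load('/tmp/%s1.npz'%n);P=d['P'];C=d['color'];h=cv2.cvtColor(C,cv2.COLOR_RGB2HSV)
    X,Y,Z=P[...,0],P[...,1],P[...,2]
    m=(h[...,0]>20)&(h[...,0]<32)&(h[...,1]>170)&(h[...,2]>110)&(X>.4)&(X<.5)&(Y>.12)&(Y<.23)&(Z>.07)&(Z<.13)
    for y0 in np.arange(.12,.23,.015):
        k=m&(Y>y0)&(Y<y0+.015)
        if k.sum()>2: print(n,'lev y%.3f'%y0,k.sum(),'x',np.percentile(X[k],[5,50,95]).round(3),'z',np.percentile(Z[k],[5,50,95]).round(3))
    m=(Z>.115)&(Z<.16)&(abs(X-.46)<.06)&(abs(Y-.25)<.06)
    print(n,'body top',m.sum(),cv2.minEnclosingCircle((P[m][:,:2]*1000).astype(np.float32)),np.percentile(Z[m],[50,95]))
    m=(Z>.004)&(Z<.025)&(abs(X-.46)<.06)&(abs(Y-.25)<.06)&(h[...,1]<50)&(C.min(2)>120)
    print(n,'flange',m.sum(),cv2.minEnclosingCircle((P[m][:,:2]*1000).astype(np.float32)))
E
python3 v.py; python3 st2.py; python3 - <<'E'
from sim import *
from station import monitor
s=monitor.sense();R0=s['ee_rot'];q0=s['joints'][:5]
for t in [(.36,-.08,.06),(.34,-.05,.06),(.34,-.1,.1),(.30,-.1,.1),(.3,-.05,.05),(.28,-.1,.05)]:
    q,R=q0,R0;out=[]
    for n in range(5):
        q,R=go(q,R,t,4); out.append('%.0f/%.0f'%ta(R))
    print(t,out,fk(q,k,s4)[0].round(3),R[:,2].round(2),q.round(0))
E
```

```text
wr u-0.20 105 [0.036 0.043 0.055] 0.102
wr u-0.18 105 [0.03  0.037 0.05 ] 0.113
wr u-0.16 106 [0.024 0.031 0.046] 0.125
wr u-0.14 105 [0.019 0.025 0.039] 0.137
wr u-0.12 75 [0.015 0.021 0.035] 0.145
top lev y0.135 8 x [0.437 0.441 0.446] z [0.102 0.105 0.11 ]
top lev y0.150 19 x [0.436 0.44  0.445] z [0.099 0.106 0.111]
top lev y0.165 21 x [0.433 0.439 0.442] z [0.095 0.105 0.111]
top lev y0.180 17 x [0.433 0.436 0.442] z [0.095 0.103 0.109]
top lev y0.195 8 x [0.43  0.434 0.439] z [0.098 0.102 0.106]
top body top 73 ((470.684326171875, 247.42575073242188), 17.8513126373291) [0.12425521 0.1298382 ]
top flange 194 ((474.00213623046875, 259.79180908203125), 60.953800201416016)
side lev y0.135 17 x [0.439 0.444 0.448] z [0.098 0.105 0.108]
side lev y0.150 17 x [0.437 0.441 0.447] z [0.101 0.106 0.111]
side lev y0.165 18 x [0.435 0.44  0.445] z [0.101 0.105 0.11 ]
side lev y0.180 18 x [0.433 0.435 0.441] z [0.096 0.103 0.106]
side lev y0.195 6 x [0.432 0.435 0.442] z [0.098 0.1   0.105]
side body top 98 ((474.0906677246094, 243.05987548828125), 19.648635864257812) [0.12246414 0.12877598]
[... 357 characters left out ...]
 -0.08  0.06] [ 0.39  0.12 -0.91] [  9.   4. -53. -20.  -9.]
(0.34, -0.05, 0.06) ['23/13', '23/17', '23/17', '23/17', '23/17'] [ 0.34 -0.05  0.06] [ 0.36  0.15 -0.92] [ 15.   1. -57. -18.  -9.]
(0.34, -0.1, 0.1) ['24/4', '24/5', '24/5', '24/5', '24/5'] [ 0.34 -0.1   0.1 ] [ 0.41  0.07 -0.91] [ 11.  -6. -61.   2. -10.]
(0.3, -0.1, 0.1) ['24/6', '24/8', '24/9', '24/9', '24/9'] [ 0.3 -0.1  0.1] [ 0.4   0.1  -0.91] [ 10. -10. -61.  -6. -15.]
(0.3, -0.05, 0.05) ['25/14', '25/17', '25/18', '25/18', '25/18'] [ 0.3  -0.05  0.05] [ 0.39  0.17 -0.9 ] [ 12.  -1. -58. -31.  -9.]
(0.28, -0.1, 0.05) ['25/7', '25/9', '25/9', '25/9', '25/9'] [ 0.28 -0.1   0.05] [ 0.41  0.1  -0.91] [  3.  -1. -59. -29.  -9.]
```

```bash
timeout 500 python3 - <<'E'
from sim import *
from station import monitor
s=monitor.sense();R0=s['ee_rot'];q0=s['joints'][:5]
vx=np.array([.993,.12,0])
res=[]
for w in [(.44,.05,.2),(.42,.15,.2),(.40,.25,.25),(.36,.1,.25),(.35,-.1,.25),(.38,.0,.25)]:
    qa,Ra=go(q0,R0,(w[0],w[1],.35),4); qa,Ra=go(qa,Ra,w,3)
    for d in [(0,0,-1),(-.7,0,-.7),(-.7,.7,0),(-1,0,0),(-.7,-.7,0),(-.5,.6,-.6),(-.5,-.6,-.6),(0,.7,-.7),(0,-.7,-.7)]:
        q,R=qa,Ra
        for i in range(14):
            q2,R2=step(q,R,R.T@np.array(d)*45,W); p=fk(q2,k,s4)[0]
            if p[2]<.065 or np.hypot(p[0],p[1])<.22: break
            q,R=q2,R2
        p=fk(q,k,s4)[0]; res.append((abs(R[:,2]@vx),w,d,i,p.round(2),R[:,2].round(2),q.round(0)))
res.sort(key=lambda a:a[0])
for x in res[:10]: print(*x)
E
```

```text
0.14173160800725404 (0.42, 0.15, 0.2) (-0.7, 0, -0.7) 11 [0.18 0.25 0.07] [ 0.15 -0.04 -0.99] [ 95.   2. -61.  16. -31.]
0.15493676001000886 (0.35, -0.1, 0.25) (-0.5, 0.6, -0.6) 13 [0.18 0.27 0.09] [ 0.15  0.08 -0.99] [ 94.  -3. -61.  18. -29.]
0.20499987515141785 (0.4, 0.25, 0.25) (-0.5, -0.6, -0.6) 13 [ 0.22 -0.11  0.08] [ 0.19  0.1  -0.98] [  8. -12. -61.  -8. -29.]
0.25831201807884957 (0.44, 0.05, 0.2) (-0.7, 0, -0.7) 7 [0.31 0.01 0.08] [ 0.24  0.16 -0.96] [ 32.  -6. -61.  -1. -18.]
0.26676778144783 (0.35, -0.1, 0.25) (0, 0.7, -0.7) 9 [0.41 0.16 0.07] [ 0.26  0.1  -0.96] [ 43.   8. -59.  38.  -9.]
0.28052364556906556 (0.36, 0.1, 0.25) (0, 0, -1) 6 [0.41 0.1  0.08] [ 0.27  0.08 -0.96] [ 36.   6. -61.  36.  -9.]
0.2840052021892884 (0.38, 0.0, 0.25) (-0.5, 0.6, -0.6) 11 [0.18 0.34 0.07] [ 0.28  0.02 -0.96] [ 95.   7. -61.  38. -27.]
0.2886071448167361 (0.36, 0.1, 0.25) (-0.7, 0, -0.7) 7 [0.18 0.14 0.17] [ 0.29  0.02 -0.96] [157. -54. -61.   8. -98.]
0.29298717536740465 (0.44, 0.05, 0.2) (-0.5, 0.6, -0.6) 8 [0.31 0.29 0.08] [ 0.29  0.03 -0.96] [ 69.   8. -61.  50. -20.]
0.2990206757633452 (0.44, 0.05, 0.2) (-1, 0, 0) 9 [0.19 0.13 0.22] [ 0.3   0.01 -0.95] [140. -47. -56.  12. -95.]
```

```bash
timeout 300 python3 - <<'E'
from sim import *
from station import monitor
s=monitor.sense();R0=s['ee_rot'];q0=s['joints'][:5]
vx=np.array([.993,.12,0])
qa,Ra=go(q0,R0,(.42,.05,.30),4);qa,Ra=go(qa,Ra,(.42,.17,.2),3); print(fk(qa,k,s4)[0].round(3),Ra[:,2].round(2),qa.round(0))
for d,m in [((-.7,0,-.7),11),((-.75,.1,-.65),11),((-.8,.2,-.6),11)]:
  q,R=qa,Ra
  for i in range(m): q,R=step(q,R,R.T@np.array(d)*45,W)
  print(d,fk(q,k,s4)[0].round(3),R[:,2].round(3),q.round(0))
  for d2 in [(0,0,-1),(-.7,0,-.7),(0,-.7,-.7),(-.7,-.7,0)]:
    q2,R2=q,R
    for i in range(4): q2,R2=step(q2,R2,R2.T@np.array(d2)*45,W)
    print('   ',d2,fk(q2,k,s4)[0].round(3),R2[:,2].round(3),q2.round(0))
E
```

```text
[0.42 0.17 0.2 ] [ 0.41  0.06 -0.91] [ 51.  -5. -52.  35. -29.]
(-0.7, 0, -0.7) [0.155 0.278 0.053] [ 0.177 -0.06  -0.982] [100.   6. -61.  20. -29.]
    (0, 0, -1) [ 0.159  0.328 -0.071] [ 0.101 -0.139 -0.985] [ 90.  29. -61.  37. -10.]
    (-0.7, 0, -0.7) [ 0.025  0.312 -0.043] [ 0.142 -0.112 -0.983] [119.  24. -61.  16. -15.]
    (0, -0.7, -0.7) [ 0.176  0.232 -0.002] [ 0.065 -0.147 -0.987] [ 90.  16. -61.  10. -22.]
    (-0.7, -0.7, 0) [0.026 0.191 0.097] [ 0.146 -0.109 -0.983] [140. -13. -61.   1. -52.]
(-0.75, 0.1, -0.65) [0.099 0.315 0.041] [ 0.24  -0.056 -0.969] [112.  10. -61.  25. -29.]
    (0, 0, -1) [ 0.088  0.37  -0.085] [ 0.2   -0.149 -0.968] [100.  32. -61.  53. -12.]
    (-0.7, 0, -0.7) [-0.036  0.336 -0.064] [ 0.229 -0.095 -0.969] [128.  29. -61.  30. -14.]
    (0, -0.7, -0.7) [ 0.084  0.276 -0.013] [ 0.168 -0.178 -0.97 ] [112.  19. -61.  13. -23.]
    (-0.7, -0.7, 0) [-0.037  0.212  0.065] [ 0.23  -0.091 -0.969] [152.  -0. -61.   2. -44.]
(-0.8, 0.2, -0.6) [0.056 0.343 0.026] [ 0.291 -0.033 -0.956] [118.  15. -61.  31. -28.]
    (0, 0, -1) [ 0.038  0.399 -0.113] [ 0.278 -0.119 -0.953] [100.  36. -61.  80. -15.]
    (-0.7, 0, -0.7) [-0.079  0.357 -0.085] [ 0.289 -0.06  -0.955] [129.  33. -61.  48. -14.]
    (0, -0.7, -0.7) [ 0.019  0.294 -0.033] [ 0.253 -0.163 -0.954] [126.  24. -61.  17. -22.]
    (-0.7, -0.7, 0) [-0.077  0.228  0.038] [ 0.288 -0.052 -0.956] [157.   9. -61.   6. -37.]
```

drive_tool:
  moves:
    - {"delta_pos":[0,-45,-10],"turn":0,"claw":1}
    - {"delta_pos":[13,-45,-26],"turn":0,"claw":1}
    - {"delta_pos":[19,-45,-34],"turn":0,"claw":1}
    - {"delta_pos":[19,-45,-34],"turn":0,"claw":1}
    - {"delta_pos":[-12,-39,33],"turn":0,"claw":1}
    - {"delta_pos":[-12,-39,33],"turn":0,"claw":1}
    - {"delta_pos":[-12,-39,33],"turn":0,"claw":1}
    - {"delta_pos":[0,0,0],"turn":0,"claw":1}

```text
time_s: 16.05
tcp_pos: [0.4169, 0.1705, 0.194]
ee_rot: [[0.914, 0.075, 0.399], [0.056, -0.997, 0.059], [0.403, -0.031, -0.915]]
wrist_force: [-0.3, -0.9, 0.1]
gripper_width: 0.998
gripper_force: 0.0
```

```bash
python3 st2.py "t+np.array([-.7,0,-.7])*.045"; python3 - <<'E'
from h import *
c=cap('wrist');P=cloud(c);C=c['color'];save(c,'w4.png');h=cv2.cvtColor(C,cv2.COLOR_RGB2HSV)
X,Y,Z=P[...,0],P[...,1],P[...,2]
m=(h[...,0]>20)&(h[...,0]<32)&(h[...,1]>170)&(h[...,2]>90)&(abs(X-.45)<.06)&(Y>.1)&(Y<.3)&(Z>.06)&(Z<.2)
print(m.sum())
for y0 in np.arange(.12,.26,.015):
    k=m&(Y>y0)&(Y<y0+.015)
    if k.sum()>5: print('lev y%.3f'%y0,k.sum(),'x',np.percentile(X[k],[3,50,97]).round(4),'z',np.percentile(Z[k],[3,50,97]).round(4))
E
```

```text
16.05 [ 50.9  -4.9 -52.2  34.2 -29.   14.9] [0.4169 0.1705 0.194 ] tilt/az 24/3 clr [183, 215, 328] Ft [-0.3  0.9 -0.3] 
 [[0.914, 0.075, 0.399], [0.056, -0.997, 0.059], [0.403, -0.031, -0.915]]
tool y ~ a= 0.02
t+np.array([-.7,0,-.7])*.045 [0.385 0.171 0.163] tool mm [-41.5  -1.4  16.2]
762
lev y0.135 94 x [0.4397 0.4436 0.4479] z [0.1049 0.1066 0.1078]
lev y0.150 212 x [0.4371 0.4418 0.4461] z [0.103  0.1053 0.1067]
lev y0.165 224 x [0.4351 0.44   0.4451] z [0.1019 0.1039 0.1053]
lev y0.180 169 x [0.4332 0.437  0.4429] z [0.1002 0.1025 0.1043]
lev y0.195 63 x [0.4325 0.4356 0.4398] z [0.0998 0.1015 0.1027]
```

View pics/w4.png

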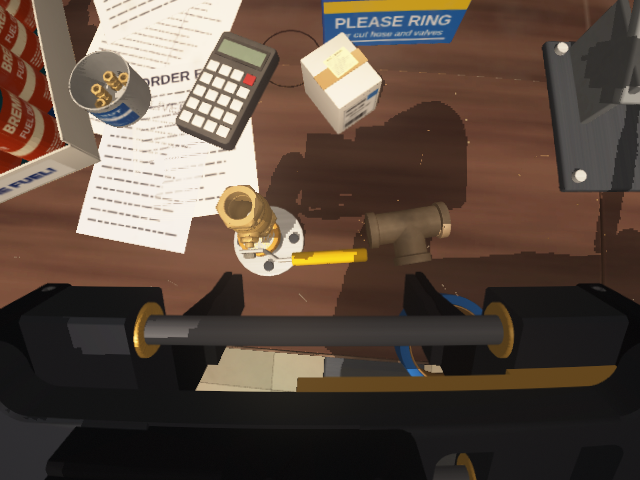

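The wrist view shows the valve at (260,235) with its lever pointing right from (290,258) to (365,256). It also shows the tee (405,230), the tape and the carton (340,80). The lever sits near (0.442, 0.157, 0.098). Before gripping it I bring the tool back to near vertical over the free gap.

drive_tool:
  moves:
    - {"delta_pos":[-41,0,16],"turn":0,"claw":1}
    - {"delta_pos":[-41,0,16],"turn":0,"claw":1}
    - {"delta_pos":[-41,0,16],"turn":0,"claw":1}
    - {"delta_pos":[-40,0,17],"turn":0,"claw":1}
    - {"delta_pos":[-40,0,18],"turn":0,"claw":1}
    - {"delta_pos":[-39,0,20],"turn":0,"claw":1}
    - {"delta_pos":[0,0,0],"turn":0,"claw":1}

```text
time_s: 16.98
tcp_pos: [0.2828, 0.2046, 0.1268]
ee_rot: [[0.96, 0.062, 0.274], [0.057, -0.998, 0.023], [0.275, -0.006, -0.961]]
wrist_force: [0.2, 0.5, -0.4]
gripper_width: 1.0
gripper_force: 0.0
```

```bash
python3 st2.py "t+np.array([-.7,0,-.7])*.045" "t+np.array([0,-.7,-.7])*.045"
```

```text
16.98 [ 74.9  -6.4 -61.1  28.4 -33.   -5.1] [0.2828 0.2046 0.1268] tilt/az 16/-0 clr [286, 301, 401] Ft [ 0.1 -0.5  0.4] 
 [[0.96, 0.062, 0.274], [0.057, -0.998, 0.023], [0.275, -0.006, -0.961]]
tool y ~ a= 0.03
t+np.array([-.7,0,-.7])*.045 [0.251 0.205 0.095] tool mm [-38.9  -1.7  21.6]
t+np.array([0,-.7,-.7])*.045 [0.283 0.173 0.095] tool mm [-10.5  31.6  29.6]
```

drive_tool:
  moves:
    - {"delta_pos":[-38,0,22],"turn":0,"claw":1}
    - {"delta_pos":[-38,0,23],"turn":0,"claw":1}
    - {"delta_pos":[-37,0,24],"turn":0,"claw":1}
    - {"delta_pos":[-8,31,30],"turn":0,"claw":1}
    - {"delta_pos":[-8,31,30],"turn":0,"claw":1}
    - {"delta_pos":[0,0,0],"turn":0,"claw":1}

```text
time_s: 17.73
tcp_pos: [0.2336, 0.2002, 0.0775]
ee_rot: [[0.988, 0.042, 0.148], [0.05, -0.997, -0.05], [0.145, 0.057, -0.988]]
wrist_force: [-0.9, 0.6, 0.4]
gripper_width: 1.002
gripper_force: 0.0
```

```bash
python3 st2.py
```

```text
17.73 [ 81.1  -0.5 -61.2  16.9 -31.9  -3.1] [0.2336 0.2002 0.0775] tilt/az 9/-24 clr [315, 320, 420] Ft [-0.8 -0.6 -0.5] 
 [[0.988, 0.042, 0.148], [0.05, -0.997, -0.05], [0.145, 0.057, -0.988]]
tool y ~ a= 0.04
```

drive_tool:
  moves:
    - {"delta_pos":[-6,31,32],"turn":0,"claw":1}
    - {"delta_pos":[-6,31,32],"turn":0,"claw":1}
    - {"delta_pos":[0,0,-20],"turn":0.185,"claw":1}
    - {"delta_pos":[0,0,-20],"turn":0.185,"claw":1}
    - {"delta_pos":[0,0,-25],"turn":0.185,"claw":1}
    - {"delta_pos":[0,0,-25],"turn":0.185,"claw":1}
    - {"delta_pos":[0,0,-25],"turn":0.185,"claw":1}
    - {"delta_pos":[0,0,-25],"turn":0.185,"claw":1}
    - {"delta_pos":[0,0,-25],"turn":0.185,"claw":1}
    - {"delta_pos":[0,0,-20],"turn":0.185,"claw":1}
    - {"delta_pos":[0,0,0],"turn":0,"claw":1}

```text
time_s: 19.1
tcp_pos: [0.241, 0.1735, 0.2396]
ee_rot: [[0.136, -0.987, 0.091], [-0.988, -0.142, -0.06], [0.072, -0.082, -0.994]]
wrist_force: [0.5, -0.2, -0.1]
gripper_width: 0.998
gripper_force: 0.0
```

```bash
python3 st2.py "[.442,.159,.18]" "[.442,.159,.079]"
```

```text
19.1 [ 75.6 -15.6 -40.3   6.4 -67.4 -70.2] [0.241  0.1735 0.2396] tilt/az 6/-38 clr [267, 317, 434] Ft [ 0.3 -0.4  0.1] 
 [[0.136, -0.987, 0.091], [-0.988, -0.142, -0.06], [0.072, -0.082, -0.994]]
tool y ~ a= 1.52
[.442,.159,.18] [0.442 0.159 0.18 ] tool mm [  37.4 -191.4   78.4]
[.442,.159,.079] [0.442 0.159 0.079] tool mm [  30.1 -183.1  178.8]
```

drive_tool:
  moves:
    - {"delta_pos":[9,-48,20],"turn":0,"claw":1}
    - {"delta_pos":[9,-48,20],"turn":0,"claw":1}
    - {"delta_pos":[9,-48,20],"turn":0,"claw":1}
    - {"delta_pos":[10,-47,18],"turn":0,"claw":0.6}
    - {"delta_pos":[0,0,0],"turn":0,"claw":0.6}
    - {"delta_pos":[0,0,0],"turn":0,"claw":0.6}

```text
time_s: 19.85
tcp_pos: [0.4403, 0.1568, 0.1774]
ee_rot: [[0.135, -0.987, 0.087], [-0.988, -0.141, -0.067], [0.078, -0.077, -0.994]]
wrist_force: [-0.5, 0.3, 0.5]
gripper_width: 0.744
gripper_force: 0.0
```

```bash
python3 st2.py "[.442,.159,.079]"; python3 - <<'E'
from h import *
c=cap('wrist');P=cloud(c);C=c['color'];save(c,'w5.png');h=cv2.cvtColor(C,cv2.COLOR_RGB2HSV)
X,Y,Z=P[...,0],P[...,1],P[...,2]
m=(h[...,0]>20)&(h[...,0]<32)&(h[...,1]>170)&(h[...,2]>60)&(abs(X-.45)<.06)&(Y>.1)&(Y<.3)&(Z>.06)&(Z<.2)
s=monitor.sense();Q=(P-s['tcp_pos'])@s['ee_rot']*1000
for x0 in range(-90,60,15):
    k=m&(Q[...,0]>x0)&(Q[...,0]<x0+15)
    if k.sum()>5: print('tool x',x0,k.sum(),'y',np.percentile(Q[k][:,1],[3,50,97]).round(1),'z',np.percentile(Q[k][:,2],[3,50]).round(1))
E
```

```text
19.85 [ 43.8   7.4 -30.    7.9 -51.9 -40.7] [0.4403 0.1568 0.1774] tilt/az 6/-42 clr [171, 195, 318] Ft [-0.3  0.4 -0.6] 
 [[0.135, -0.987, 0.087], [-0.988, -0.141, -0.067], [0.078, -0.077, -0.994]]
tool y ~ a= 1.52
[.442,.159,.079] [0.442 0.159 0.079] tool mm [-9.6  5.6 97.8]
tool x -60 71 y [-1.7  3.   8.5] z [71.9 73.3]
tool x -45 227 y [-1.7  3.   7.7] z [71.7 73. ]
tool x -30 249 y [-1.7  3.   8.3] z [71.5 72.9]
tool x -15 262 y [-1.6  2.9  8.2] z [71.1 72.7]
tool x 0 225 y [-1.6  3.6  8.1] z [71.  72.7]
```

View pics/w5.png

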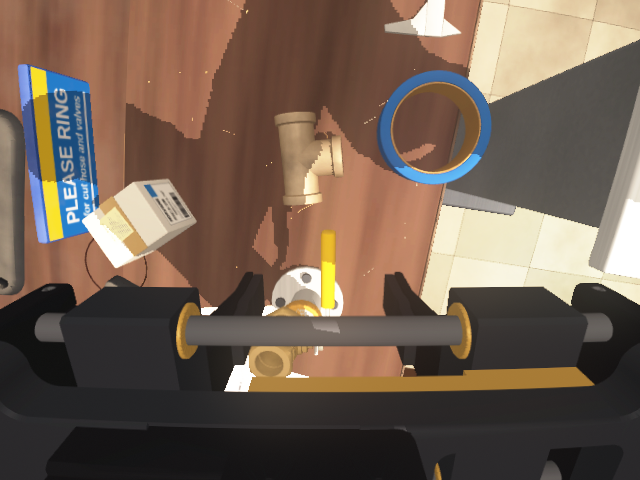

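The wrist view shows the yellow lever between the fingers, from (328,305) to its tip at (328,232) and parallel to the tool's x. I descend and grip it.

drive_tool:
  moves:
    - {"delta_pos":[-5,3,33],"turn":0,"claw":0.6}
    - {"delta_pos":[0,0,33],"turn":0,"claw":0.6}
    - {"delta_pos":[0,0,32],"turn":0,"claw":0.6}
    - {"delta_pos":[0,0,0],"turn":0,"claw":0.5}
    - {"delta_pos":[0,0,0],"turn":0,"claw":0}
    - {"delta_pos":[0,0,0],"turn":0,"claw":0}
    - {"delta_pos":[0,0,0],"turn":0,"claw":0}
    - {"delta_pos":[0,0,0],"turn":0,"claw":0}
    - {"delta_pos":[0,0,0],"turn":0,"claw":0}

```text
time_s: 21.02
tcp_pos: [0.4448, 0.1556, 0.0803]
ee_rot: [[0.134, -0.987, 0.087], [-0.988, -0.139, -0.065], [0.076, -0.077, -0.994]]
wrist_force: [-6.4, 3.2, 3.0]
gripper_width: 0.124
gripper_force: 30.0
```

```bash
python3 st2.py; python3 - <<'E'
import numpy as np
from station import monitor
s=monitor.sense();R=s['ee_rot'];t=s['tcp_pos'];print(s['gripper_width'],s['gripper_force'])
g=t-.019*R[:,2];print('grasp',g.round(4))
L=np.array([.134,-.991,0]);Z=np.array([0,0,1.])
rr=.078;th0=1.485
for th in np.arange(1.3,-.05,-.15):
    d=rr*((np.sin(th)-np.sin(th0))*L+(np.cos(th)-np.cos(th0))*Z)
    print(round(th,2),(1000*R.T@d).round(1))
E
```

```text
21.02 [ 43.1  15.4 -37.8  10.4 -36.2 -43.6] [0.4448 0.1556 0.0803] tilt/az 6/-42 clr [176, 178, 299] Ft [-3.7  5.7 -3.7] 
 [[0.134, -0.987, 0.087], [-0.988, -0.139, -0.065], [0.076, -0.077, -0.994]]
tool y ~ a= 1.52
0.12353014798122125 29.958746602933388
grasp [0.4431 0.1569 0.0992]
1.3 [ -1.5  -1.1 -14.3]
1.15 [ -4.6  -2.  -25.5]
1.0 [ -9.3  -2.8 -36.2]
0.85 [-15.6  -3.6 -46. ]
0.7 [-23.3  -4.2 -54.8]
0.55 [-32.3  -4.8 -62.3]
0.4 [-42.2  -5.3 -68.4]
0.25 [-53.   -5.7 -72.9]
0.1 [-64.3  -5.9 -75.8]
-0.05 [-75.9  -6.  -77. ]
```

drive_tool:
  moves:
    - {"delta_pos":[-0.7,-0.5,-7],"turn":0,"claw":0}
    - {"delta_pos":[-0.8,-0.5,-7.3],"turn":0,"claw":0}
    - {"delta_pos":[-3,-1,-11],"turn":0,"claw":0}
    - {"delta_pos":[-5,-1,-11],"turn":0,"claw":0}
    - {"delta_pos":[-6,-1,-10],"turn":0,"claw":0}

```text
time_s: 21.65
tcp_pos: [0.4421, 0.1731, 0.1256]
ee_rot: [[0.134, -0.987, 0.085], [-0.988, -0.14, -0.069], [0.08, -0.075, -0.994]]
wrist_force: [-1.7, -3.9, -7.8]
gripper_width: 0.124
gripper_force: 30.1
```

drive_tool:
  moves:
    - {"delta_pos":[-7.7,-0.6,-9],"turn":0,"claw":0}
    - {"delta_pos":[-9,-0.6,-7.5],"turn":0,"claw":0}
    - {"delta_pos":[-10,-0.5,-6],"turn":0,"claw":0}
    - {"delta_pos":[-11,-0.4,-4.5],"turn":0,"claw":0}
    - {"delta_pos":[-6,-0.2,-1.7],"turn":0,"claw":0}
    - {"delta_pos":[0,0,0],"turn":0,"claw":0}

```text
time_s: 22.4
tcp_pos: [0.4361, 0.2164, 0.1532]
ee_rot: [[0.135, -0.987, 0.086], [-0.987, -0.142, -0.074], [0.085, -0.074, -0.994]]
wrist_force: [-6.5, -11.0, 12.2]
gripper_width: 0.131
gripper_force: 30.1
```

```bash
python3 st2.py
```

```text
22.4 [ 49.7  11.4 -29.2   8.5 -49.8 -47.3] [0.4361 0.2164 0.1532] tilt/az 6/-46 clr [233, 248, 352] Ft [ 11.1   7.  -11.8] 
 [[0.135, -0.987, 0.086], [-0.987, -0.142, -0.074], [0.085, -0.074, -0.994]]
tool y ~ a= 1.52
```

drive_tool:
  moves:
    - {"delta_pos":[-5,0,-2],"turn":0,"claw":0}
    - {"delta_pos":[-5,0,-1],"turn":0,"claw":0}

```text
time_s: 22.65
tcp_pos: [0.4347, 0.2262, 0.1553]
ee_rot: [[0.135, -0.987, 0.086], [-0.987, -0.141, -0.074], [0.085, -0.075, -0.994]]
wrist_force: [-3.6, -11.5, 9.0]
gripper_width: 0.13
gripper_force: 30.2
```

drive_tool:
  moves:
    - {"delta_pos":[-4,0,0],"turn":0,"claw":0}
    - {"delta_pos":[-3,0,0],"turn":0,"claw":0}

```text
time_s: 22.9
tcp_pos: [0.4339, 0.2332, 0.1558]
ee_rot: [[0.135, -0.987, 0.086], [-0.987, -0.141, -0.074], [0.086, -0.075, -0.993]]
wrist_force: [-7.3, -12.0, 17.2]
gripper_width: 0.131
gripper_force: 30.5
```

drive_tool:
  moves:
    - {"delta_pos":[-3,0,-1],"turn":0,"claw":0}

```text
time_s: 23.02
tcp_pos: [0.4334, 0.2366, 0.1561]
ee_rot: [[0.134, -0.987, 0.087], [-0.987, -0.141, -0.073], [0.084, -0.076, -0.994]]
wrist_force: [-4.7, -10.3, 9.6]
gripper_width: 0.132
gripper_force: 30.3
```

drive_tool:
  moves:
    - {"delta_pos":[-3,0,0],"turn":0,"claw":0}

```text
time_s: 23.15
tcp_pos: [0.4331, 0.2396, 0.1561]
ee_rot: [[0.134, -0.987, 0.087], [-0.987, -0.141, -0.073], [0.084, -0.076, -0.994]]
wrist_force: [-6.2, -10.0, 14.7]
gripper_width: 0.133
gripper_force: 30.4
```

```bash
cat > lv.py <<'E'
from h import *
for n in ['side','top']:
    c=cap(n);P=cloud(c);C=c['color'];h=cv2.cvtColor(C,cv2.COLOR_RGB2HSV)
    if n=='side': save(c,'s3.png')
    X,Y,Z=P[...,0],P[...,1],P[...,2]
    m=(h[...,0]>20)&(h[...,0]<32)&(h[...,1]>170)&(h[...,2]>90)&(X>.39)&(X<.455)&(Y>.13)&(Y<.3)&(Z>.09)&(Z<.21)
    q=P[m]; print(n,m.sum())
    if m.sum()>15 and np.ptp(q[:,2])>.02:
        for z0 in np.arange(.09,.2,.015):
            k=(q[:,2]>z0)&(q[:,2]<z0+.015)
            if k.sum()>2: print(' z%.3f'%z0,k.sum(),'y',np.percentile(q[k,1],[5,50,95]).round(4),'x',np.median(q[k,0]).round(3))
E
python3 lv.py
```

```text
side 54
 z0.135 11 y [0.2312 0.236  0.2392] x 0.43
 z0.150 9 y [0.2312 0.2338 0.2374] x 0.433
 z0.165 12 y [0.2312 0.2331 0.2381] x 0.432
 z0.180 19 y [0.2304 0.2331 0.2413] x 0.431
top 0
```

drive_tool:
  moves:
    - {"delta_pos":[-3,0,0],"turn":0,"claw":0}

```text
time_s: 23.38
tcp_pos: [0.4326, 0.2408, 0.156]
ee_rot: [[0.134, -0.987, 0.086], [-0.987, -0.141, -0.077], [0.089, -0.075, -0.993]]
wrist_force: [0.2, -21.0, 15.6]
gripper_width: 0.131
gripper_force: 30.4
```

drive_tool:
  moves:
    - {"delta_pos":[-3,0,0],"turn":0,"claw":0}

```text
time_s: 23.5
tcp_pos: [0.4324, 0.2414, 0.1559]
ee_rot: [[0.134, -0.987, 0.085], [-0.987, -0.141, -0.082], [0.093, -0.073, -0.993]]
wrist_force: [4.1, -27.8, 16.3]
gripper_width: 0.133
gripper_force: 30.5
```

drive_tool:
  moves:
    - {"delta_pos":[-2,0,0],"turn":0,"claw":0}

```text
time_s: 23.62
tcp_pos: [0.4323, 0.2415, 0.1559]
ee_rot: [[0.133, -0.987, 0.085], [-0.986, -0.14, -0.086], [0.097, -0.072, -0.993]]
wrist_force: [6.3, -32.6, 17.6]
gripper_width: 0.132
gripper_force: 30.5
```

drive_tool:
  moves:
    - {"delta_pos":[3,0,0],"turn":0,"claw":0}
    - {"delta_pos":[0,0,0],"turn":0,"claw":0.5}
    - {"delta_pos":[0,0,0],"turn":0,"claw":0.5}
    - {"delta_pos":[0,0,0],"turn":0,"claw":0.5}
    - {"delta_pos":[0,0,-25],"turn":0,"claw":0.5}
    - {"delta_pos":[0,0,-50],"turn":0,"claw":0.5}
    - {"delta_pos":[0,0,-50],"turn":0,"claw":0.5}
    - {"delta_pos":[0,40,-20],"turn":0,"claw":0.5}
    - {"delta_pos":[0,45,0],"turn":0,"claw":0.5}
    - {"delta_pos":[0,45,0],"turn":0,"claw":0.5}
    - {"delta_pos":[0,0,0],"turn":0,"claw":0.5}

```text
time_s: 25.0
tcp_pos: [0.2906, 0.2397, 0.2875]
ee_rot: [[0.139, -0.986, 0.09], [-0.988, -0.145, -0.061], [0.073, -0.08, -0.994]]
wrist_force: [-0.4, 0.7, -0.2]
gripper_width: 0.502
gripper_force: 0.0
```

```bash
python3 st2.py; python3 lv.py; python3 v.py | grep wr
```

```text
25.0 [ 70.   -7.  -27.3   6.4 -71.4 -63.9] [0.2906 0.2397 0.2875] tilt/az 6/-39 clr [292, 359, 450] Ft [-0.8  0.3  0.1] 
 [[0.139, -0.986, 0.09], [-0.988, -0.145, -0.061], [0.073, -0.08, -0.994]]
tool y ~ a= 1.51
side 56
 z0.135 10 y [0.2301 0.2346 0.239 ] x 0.43
 z0.150 14 y [0.2312 0.2334 0.2397] x 0.43
 z0.165 13 y [0.2306 0.2339 0.2411] x 0.43
 z0.180 17 y [0.231  0.2349 0.2411] x 0.43
top 10
wr u-0.20 113 [0.036 0.043 0.058] 0.102
wr u-0.18 103 [0.03  0.037 0.05 ] 0.113
wr u-0.16 99 [0.024 0.031 0.044] 0.125
wr u-0.14 108 [0.018 0.026 0.039] 0.136
wr u-0.12 44 [0.014 0.019 0.035] 0.144
```

View pics/s3.png

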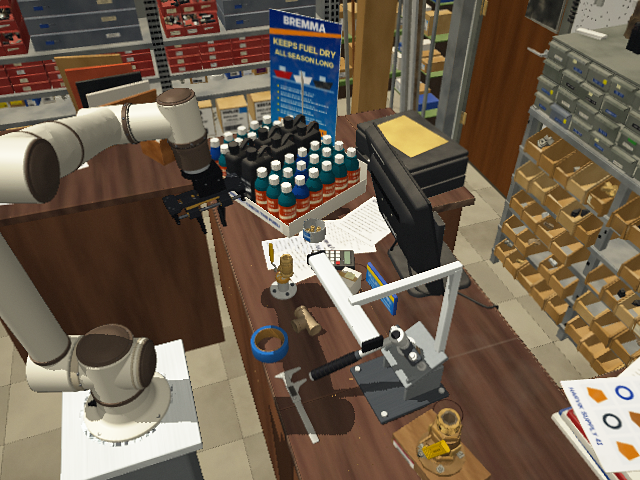

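The side view shows the lever upright at (272,255) and the wrench at its tight position, (315,375)-(400,335). The tape, tee and carton are where they were, and the arm is clear of everything.

```bash
python3 -c "
from station import ticket
print(ticket.finish_job())"
```

```text
the job is handed in; nothing more can be done
None
```

The job is handed in: I tightened the nut through the wrench's break-over and let the wrench go, then turned the valve lever upright to its stop; no verdict came back.

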